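# Slip-test coated glide plates and gauge one that slid

### The arm

A 6-joint arm with a two-finger parallel gripper is mounted at the origin on the work surface. World frame = base frame: x ahead of the robot, y to its left, z up, the work surface at z = 0. Lengths are in m, angles in rad, forces in N, time in s.
With the tool pointing down it reaches from about 0.35 to 1 m from the base axis. Payload 7.1 kg.
Tool frame: the origin (TCP) lies on the centre line of the jaws, within the pads' length; the fingertips stand 17 mm ahead of it and the grasp point (between the pads) lies 2 mm behind it; z points along the fingers, y is the line along which they close (so a half turn about z gives the same grasp; the last joint's range is limited). The gripper opens to 85 mm and grips with 20 to 120 N. Pads are 22 mm wide; open, the fingers measure 114 mm over their backs; the gripper's body (76 mm by 85 mm) begins 54 mm behind the grasp point. The pads swing forward as they close: fully open they stand 13 mm farther back than shut.
Start: joints at [1.155, 0.423, 1.63, -0, 1.089, -0.019], TCP at [0.242, 0.576, 0.248] pointing down, gripper open.
Joint ranges: [-3, 3], [-0.9, 2.11], [0.09, 2.58], [-1.31, 4.45], [0.11, 2.69], [-2.54, 2.54]. Speed limits (rad/s): [2.39, 2.39, 3.01, 3.14, 3.14, 3.14].

### API

Orientations are given as a 3x3 rotation matrix whose columns are the frame's x, y, z axes.
In Python, from rig import ctrl, snapshot, camera_info gives the robot as it stands.
- The arm moves only by the tool play_rows, never from a script. Its argument "motion" is a list of rows, each an object of numbers: "tx", "ty", "tz": the shift along the tool's x, y, z scaled (see below); "rx", "ry", "rz": the turn, a rotation vector about the tool's x, y, z scaled (see below); "jaw": the opening, from -1 (shut) to 1 (fully open). In form: [{"tx": .., "ty": .., "tz": .., "rx": .., "ry": .., "rz": .., "jaw": ..}, ...]. A call has 1 to 12 rows; each row is the pose to reach, as a shift and turn from the pose commanded when the call began, along the tool's axes at that moment, turning the shorter way round; what a row does not reach only later rows make up. The controller multiplies each number of a shift by 50 cm and each number of a turn by 180 degrees. A row lasts 1/10 s, in which the tool goes at most 50 mm and 8.59 degrees, less where a joint would pass 70% of its speed; a pose out of reach is approached as far as the arm can. A call with a number of a shift or a turn outside -1 to 1 is refused whole. A call with a gripper value outside its range is refused whole. The fingers move at their own pace and stop on an object; the grip force is fixed at half the most. Time passes only in rows, so rows that repeat a pose let the fingers close. It gives the time, the measured TCP pose, the force, the opening and the grip force at its end, in the units of the state.
- ctrl.sense(): the state, without advancing time (a new reading comes with each control period).
- snapshot(name): name is "scene" or "side" or "wrist"; returns the picture (400x640x3 uint8, red, green, blue); there is no depth.
- camera_info(name): a dict with "K" (3x3 intrinsics, pixels), "R" (3x3) and "t" (3): a world point X has camera coordinates R X + t. Camera axes: x right, y down, z forward; pixel columns grow to the right and rows downward; lengths in m; the calibration is good to about 2 mm. The wrist camera is an equidistant fisheye: a pixel r from the principal point sees the ray r / f radians off the axis. A picture is of the moment at which its call begins: read the wrist's pose just before it. camera_info takes no time and is no camera call; for the wrist camera it gives the pose at the moment of the call.
- ctrl.finish_job(): hands the job in; it is judged then, once.
The state is a dict: "clock": time; "qpos": joint angles; "joint_velocities": joint speeds; "joint_efforts": joint torques, N m; "tcp_pos": TCP position; "ee_rot": TCP orientation; "wrist_force": force on the tool from outside, world axes, zero at the start; "torque": the same for the moment, N m; "width": finger opening in m; "grasp_force": force on a finger pad.
Only numpy, scipy, OpenCV 4.12 (cv2) and the standard library are available. Lean on these libraries where they do the work, as an engineer would, in place of code of your own. Each camera call takes 0.05 s, during which the arm holds its last target. There are 200 camera calls.

### The job

Slip-test the coated microscope-stage glide plates: set the test plane down level, lay all the plates flat, side by side on its yellow start band, and then lift the plane by its handle to its stop to see which ones slide to the foot. Then gauge one plate that slid: lay it lengthwise between the jaws of the bench caliper, slide the jaw shut until both jaws bear firmly on its ends, and leave it there for the reading to be logged. At the end any other plates that slid belong in the green tray, all plates that stuck in the red tray, and the plane back down level; leave everything else on the bench where it is.

Things in the scene. Friction and masses are not known exactly. Their poses are not given: they have to be found in the camera images.
- tester: Inclined-plane slip tester: fixed grey base plate 270 x 280 mm carrying the hinged steel test plane. Origin: centre of the underside of the base. Its x points from the lifting handle (nearest the robot) to the hinge and foot, y across the plane.
- plane (a joint): Angle of the test plane (rad) about a hinge along the tester's y, at (+125, 0, 36) mm in the tester's frame, at the far end: 0 = level, resting down; 0.38 = raised against its stop. It grows as the handle end is lifted. A friction hinge holds it at any angle; moving it takes 5 to 15 N at the handle. It starts part raised.
- start_band (a point): Point on the upper face of the test plane in the middle of the yellow start band, 200 mm from the hinge axis and 4 mm above it; the band is 88 mm along the slope x 262 mm across, the plane 262 x 270 mm with a lip 3 wide, 8 mm high on the other three edges. Axes: x down the slope to the foot, y across, z off the face. With the plane level the face is 40 mm above the bench.
- foot (a point): Point on the plane's face at the middle of the foot stop, a black rubber bar 12 mm high across the lower end which catches the plates that slide: they come to rest with their ends against this line, about 150 mm down from the band. Axes as the start band's.
- handle (a point): Middle of the black lifting handle on the free end of the plane: a horizontal bar 56 long (along the slope) x 24 wide (across) x 14 mm thick, moving with the plane, 290 mm from the hinge axis and level with it. Can be pinched across its 24 mm from above and lifted, or pressed down from above.
- caliper: Bench caliper, fixed: base 120 (x) x 250 mm (y), upper face 16 mm high; a fixed steel jaw near the -y end and a sliding jaw that runs along y on a beam near the +x edge (beam from x = +39 mm on, its carriage from +23 mm). Origin: centre of the underside of the base.
- jaw (a joint): Gap between the caliper's two jaws in m (0 = shut); starts at 0.095 to 0.12. The sliding jaw moves towards the caliper's -y as the gap shrinks; it stays where it is left; moving it takes about 2.5 N, a proper measuring press 5 to 10 N more. Shut on a plate laid lengthwise between the jaws, it reads 0.072.
- fixed_face (a point): On the caliper's base at the foot of the fixed jaw's face; axes as the caliper's. The face looks to +y: a plate lying along y with its end on it has its middle 36 mm to +y of here. The plate's middle may lie up to 30 mm to either side of that line in x. The jaws span x = -28 to +45 mm from here and stand 32 mm above the base; on +x the carriage begins 35, the beam 51 mm off.
- thumb_grip (a point): Thumb grip on top of the sliding jaw, 22 (x) x 14 (y) x 30 mm (z), its top 11 mm above this point; moves with the jaw. Pinch it along the caliper's y.
- green_tray: Green plastic tray, fixed, for plates that slid: outside 120 (x) x 170 (y) x 14 mm high, walls and floor 4 mm. Origin: centre of its underside.
- red_tray: Red plastic tray, fixed, for plates that stuck: the same size. Origin: centre of its underside.
- plate_a: One of three to five look-alike coated glide plates: slate-blue sole 72 long (own x) x 40 wide (own y) x 10 mm thick, coated underneath; on top, in the middle, a bare metal rib to hold it by, 44 long (x) x 14 wide (y), up to 28 mm above the underside. About 0.1 kg. Origin: centre of the underside. Starts flat on the bench. Whether it slides or sticks cannot be seen. None: absent (or held).
- plate_b: One of three to five look-alike coated glide plates: slate-blue sole 72 long (own x) x 40 wide (own y) x 10 mm thick, coated underneath; on top, in the middle, a bare metal rib to hold it by, 44 long (x) x 14 wide (y), up to 28 mm above the underside. About 0.1 kg. Origin: centre of the underside. Starts flat on the bench. Whether it slides or sticks cannot be seen. None: absent (or held).
- plate_c: One of three to five look-alike coated glide plates: slate-blue sole 72 long (own x) x 40 wide (own y) x 10 mm thick, coated underneath; on top, in the middle, a bare metal rib to hold it by, 44 long (x) x 14 wide (y), up to 28 mm above the underside. About 0.1 kg. Origin: centre of the underside. Starts flat on the bench. Whether it slides or sticks cannot be seen. None: absent (or held).
- plate_d: One of three to five look-alike coated glide plates: slate-blue sole 72 long (own x) x 40 wide (own y) x 10 mm thick, coated underneath; on top, in the middle, a bare metal rib to hold it by, 44 long (x) x 14 wide (y), up to 28 mm above the underside. About 0.1 kg. Origin: centre of the underside. Starts flat on the bench. Whether it slides or sticks cannot be seen. None: absent (or held).
- plate_e: One of three to five look-alike coated glide plates: slate-blue sole 72 long (own x) x 40 wide (own y) x 10 mm thick, coated underneath; on top, in the middle, a bare metal rib to hold it by, 44 long (x) x 14 wide (y), up to 28 mm above the underside. About 0.1 kg. Origin: centre of the underside. Starts flat on the bench. Whether it slides or sticks cannot be seen. None: absent (or held).
- oil_bottle: Bystander: amber oil dropper bottle, 32 mm wide, 78 mm high; leave it alone. Origin: centre of its underside.
- slide_box: Bystander: blue slide box, 175 x 88 x 36 mm; leave it alone. Origin: centre of its underside.
- petri_dishes: Bystander: stack of petri dishes, 90 mm wide, 42 mm high; leave it alone. Origin: centre of its underside.
- marker: Bystander: red marker, 130 mm long, lying; leave it alone. Origin: centre of its underside.
- beaker: Bystander: beaker, glass, 76 mm wide, 95 mm high; leave it alone. Origin: centre of its underside.
- wash_bottle: Bystander: wash bottle, white with red cap, 72 mm wide, 150 mm high; leave it alone. Origin: centre of its underside.
Things that resemble listed ones, but are neither listed nor needed, are in the scene too. What is shaped like the plate_b but purple is not meant.

How it is judged:
On the way, in this order (a step that is already met when the one before it is completed fails the run):
1. the plane is level and every plate lies flat on the yellow start band, all together (value of joint plane below 0.03 rad and x of plate_a in the frame of start_band between -0.04 and 0.04 m and y of plate_a in the frame of start_band between -0.133 and 0.133 m and z of plate_a in the frame of start_band between -0.006 and 0.012 m and x of plate_b in the frame of start_band between -0.04 and 0.04 m and y of plate_b in the frame of start_band between -0.133 and 0.133 m and z of plate_b in the frame of start_band between -0.006 and 0.012 m and x of plate_c in the frame of start_band between -0.04 and 0.04 m and y of plate_c in the frame of start_band between -0.133 and 0.133 m and z of plate_c in the frame of start_band between -0.006 and 0.012 m and x of plate_d in the frame of start_band between -0.04 and 0.04 m and y of plate_d in the frame of start_band between -0.133 and 0.133 m and z of plate_d in the frame of start_band between -0.006 and 0.012 m and x of plate_e in the frame of start_band between -0.04 and 0.04 m and y of plate_e in the frame of start_band between -0.133 and 0.133 m and z of plate_e in the frame of start_band between -0.006 and 0.012 m), for 0.3 s.
2. the plane has been lifted to its stop (value of joint plane above 0.355 rad), for 0.5 s.
3. the caliper's jaws are shut on a plate that slid, with at least 4 N of contact ((((x of plate_a in the frame of fixed_face between -0.03 and 0.035 m and y of plate_a in the frame of fixed_face between 0.028 and 0.046 m and z of plate_a in the frame of fixed_face between -0.004 and 0.006 m and value of joint jaw between 0.069 and 0.0755 m) and contact force between caliper and plate_a above 4 N) or ((x of plate_c in the frame of fixed_face between -0.03 and 0.035 m and y of plate_c in the frame of fixed_face between 0.028 and 0.046 m and z of plate_c in the frame of fixed_face between -0.004 and 0.006 m and value of joint jaw between 0.069 and 0.0755 m) and contact force between caliper and plate_c above 4 N) or ((x of plate_e in the frame of fixed_face between -0.03 and 0.035 m and y of plate_e in the frame of fixed_face between 0.028 and 0.046 m and z of plate_e in the frame of fixed_face between -0.004 and 0.006 m and value of joint jaw between 0.069 and 0.0755 m) and contact force between caliper and plate_e above 4 N))), for 0.1 s.
At the end, for the whole second after the job is handed in: The plane is level (within 0.03 rad); one plate that slid lies between the caliper's jaws with the jaws still shut on its ends (gap 69 to 75.5 mm); every other plate that slid lies inside the green tray and every plate that stuck inside the red tray; all plates are at rest (value of joint plane below 0.03 rad and ((x of plate_a in the frame of fixed_face between -0.03 and 0.035 m and y of plate_a in the frame of fixed_face between 0.028 and 0.046 m and z of plate_a in the frame of fixed_face between -0.004 and 0.006 m and value of joint jaw between 0.069 and 0.0755 m) or (x of plate_c in the frame of fixed_face between -0.03 and 0.035 m and y of plate_c in the frame of fixed_face between 0.028 and 0.046 m and z of plate_c in the frame of fixed_face between -0.004 and 0.006 m and value of joint jaw between 0.069 and 0.0755 m) or (x of plate_e in the frame of fixed_face between -0.03 and 0.035 m and y of plate_e in the frame of fixed_face between 0.028 and 0.046 m and z of plate_e in the frame of fixed_face between -0.004 and 0.006 m and value of joint jaw between 0.069 and 0.0755 m)) and ((x of plate_a in the frame of green_tray between -0.056 and 0.056 m and y of plate_a in the frame of green_tray between -0.08 and 0.08 m and z of plate_a in the frame of green_tray between 0 and 0.03 m) or (x of plate_a in the frame of fixed_face between -0.03 and 0.035 m and y of plate_a in the frame of fixed_face between 0.028 and 0.046 m and z of plate_a in the frame of fixed_face between -0.004 and 0.006 m and value of joint jaw between 0.069 and 0.0755 m)) and ((x of plate_c in the frame of green_tray between -0.056 and 0.056 m and y of plate_c in the frame of green_tray between -0.08 and 0.08 m and z of plate_c in the frame of green_tray between 0 and 0.03 m) or (x of plate_c in the frame of fixed_face between -0.03 and 0.035 m and y of plate_c in the frame of fixed_face between 0.028 and 0.046 m and z of plate_c in the frame of fixed_face between -0.004 and 0.006 m and value of joint jaw between 0.069 and 0.0755 m)) and ((x of plate_e in the frame of green_tray between -0.056 and 0.056 m and y of plate_e in the frame of green_tray between -0.08 and 0.08 m and z of plate_e in the frame of green_tray between 0 and 0.03 m) or (x of plate_e in the frame of fixed_face between -0.03 and 0.035 m and y of plate_e in the frame of fixed_face between 0.028 and 0.046 m and z of plate_e in the frame of fixed_face between -0.004 and 0.006 m and value of joint jaw between 0.069 and 0.0755 m)) and x of plate_b in the frame of red_tray between -0.056 and 0.056 m and y of plate_b in the frame of red_tray between -0.08 and 0.08 m and z of plate_b in the frame of red_tray between 0 and 0.03 m and x of plate_d in the frame of red_tray between -0.056 and 0.056 m and y of plate_d in the frame of red_tray between -0.08 and 0.08 m and z of plate_d in the frame of red_tray between 0 and 0.03 m and linear speed of each of plate_a, plate_b, plate_c, plate_d, plate_e below 0.02 m/s); the robot touches nothing.
It fails at once if a bystander is pushed more than 40 mm from its place or knocked over (distance of any of oil_bottle, slide_box, petri_dishes, marker, beaker, wash_bottle from where it was at the start of the episode above 0.04 m or angle between any of oil_bottle, slide_box, petri_dishes, beaker, wash_bottle's own z axis and vertical above 0.6 rad).
Of plate_c, plate_d, plate_e only 1 to 3 are there at a start; the rules pass over those that are not, and their reading is None.
At some moment in a run one of plate_a, plate_b, plate_c, plate_d, plate_e may be knocked a few centimetres aside while the robot is not near it.
It also fails if it takes over 210 s, if anything falls off the work surface, if the arm or the gripper's body presses on something with over 40 N, if the wrist force passes 120 N, or if a joint passes its speed limit or range.

## Working session

There is one attempt and no reset: what is moved stays moved. The work goes in short steps, Python scripts to look and compute and a tool call to move; the robot and the scene stay as the last step left them, time stands still between calls to the robot, and variables do not carry over. Pictures are saved under pics/ and viewed, at most 14 in all, crops included, and the job is handed in when it is done.

Besides the shell and the picture viewer there is one more tool, called after "Call:" as a command line: name --argument value ..., lists and objects as JSON in quotes. play_rows: Moves the arm, as the interface text tells. Shifts and turns lie within -1 to 1; 1 stands for 50 cm of shift or 180 degrees of turn. Its arguments: {"type":"object","properties":{"motion":{"type":"array"}},"required":["motion"]}

```bash
ls; mkdir -p pics; cat > h.py <<'E'
import numpy as np, cv2
from rig import ctrl, snapshot, camera_info
def ray(cam,u,v):
    K,R,t=[np.array(cam[k]) for k in("K","R","t")]
    return -R.T@t, R.T@(np.linalg.inv(K)@[u,v,1])
def at(name,u,v,z):
    c,d=ray(camera_info(name),u,v); return c+d*(z-c[2])/d[2]
def proj(name,X):
    c=camera_info(name); p=np.array(c["K"])@(np.array(c["R"])@np.array(X)+np.array(c["t"])); return p[:2]/p[2]
def save(name,f,crop=None,k=1):
    im=snapshot(name)[:,:,::-1]
    if crop: a,b,c,d=crop; im=im[b:d,a:c]
    cv2.imwrite("pics/"+f,cv2.resize(im,None,fx=k,fy=k,interpolation=cv2.INTER_CUBIC))
E
python3 - <<'E'
from h import *
s=ctrl.sense(); print(s["clock"],s["tcp_pos"],np.round(s["ee_rot"],3),s["width"])
for n in("scene","side"):
    im=snapshot(n)[:,:,::-1]; cv2.imwrite(f"pics/{n}0.png",cv2.resize(im,(800,500),interpolation=cv2.INTER_CUBIC)); c=camera_info(n);print(n,np.array(c["K"]),-np.array(c["R"]).T@c["t"])
    cv2.imwrite(f"pics/{n}0raw.png",im)
E
```

```text
pics
0.0 [0.2413097  0.57597397 0.24753883] [[-0.922  0.386 -0.001]
 [ 0.386  0.922 -0.001]
 [ 0.    -0.002 -1.   ]] 0.08553495541769206
scene [[400.84626641   0.         322.84305416]
 [  0.         400.84626641 195.8891934 ]
 [  0.           0.           1.        ]] [ 1.10990963 -0.34426698  1.17858434]
side [[519.39480618   0.         317.21207503]
 [  0.         519.39480618 198.26163858]
 [  0.           0.           1.        ]] [0.44248734 1.30445435 1.12921175]
```

View pics/scene0.png

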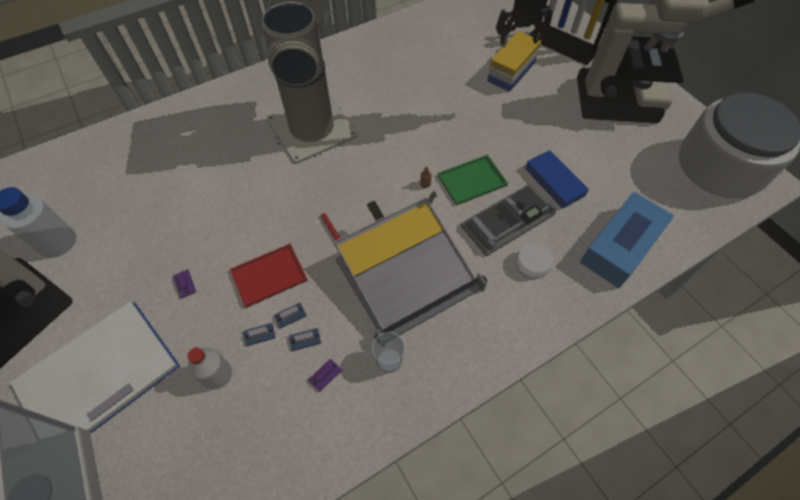

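View pics/side0.png

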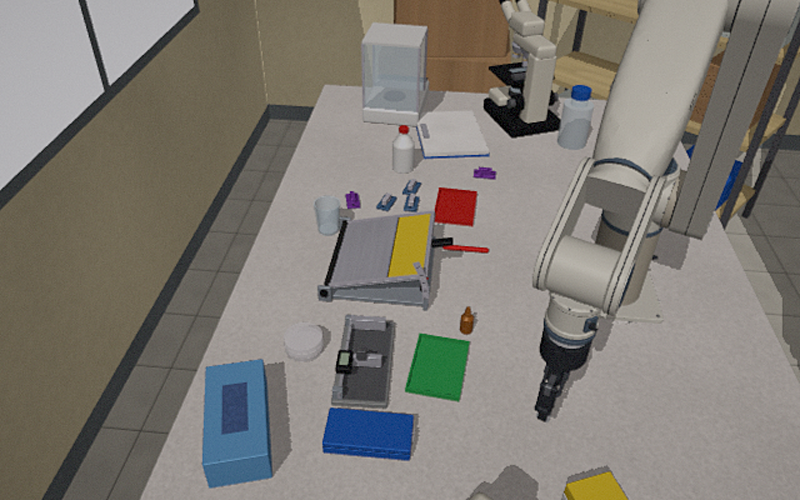

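The scene view shows three slate-blue plates at about (258,334), (290,315) and (304,340). The two purple look-alikes at (325,375) and (184,284) are not meant. The tester is at about (410,265), partly raised. The red tray is at (268,275), the green tray at (472,180) and the caliper at (508,218). I'll enlarge the plates and the tester next.

```bash
python3 - <<'E'
import cv2
im=cv2.imread("pics/scene0raw.png")
cv2.imwrite("pics/c1.png",cv2.resize(im[190:320,180:300],None,fx=4.6,fy=4.6,interpolation=cv2.INTER_CUBIC))
cv2.imwrite("pics/c2.png",cv2.resize(im[115:275,255:455],None,fx=3.75,fy=3.75,interpolation=cv2.INTER_CUBIC))
E
```

```text
(no output)
```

View pics/c1.png

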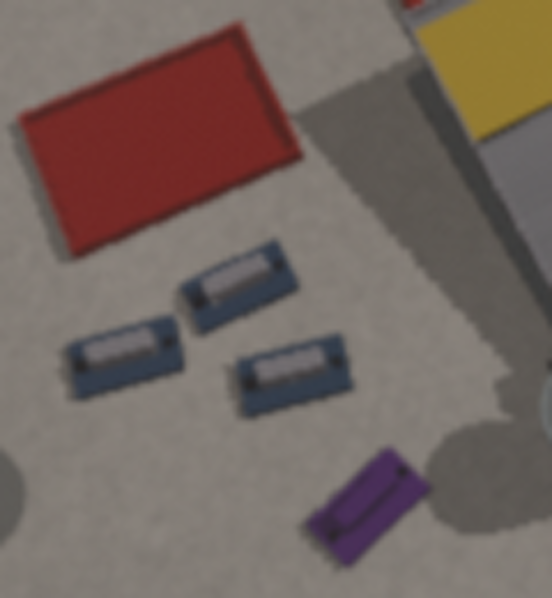

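View pics/c2.png

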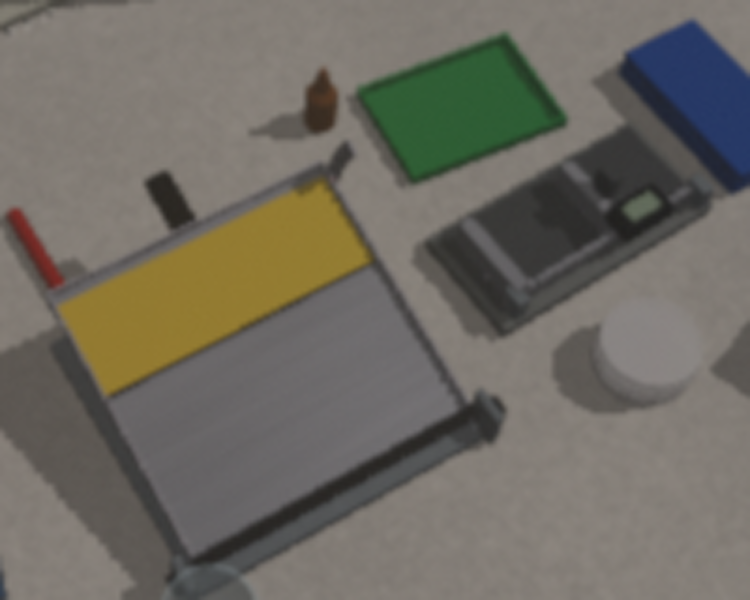

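The enlarged crop shows three blue plates with bare ribs; the purple one at (365,505) has no bare rib and is excluded. I'll fit all the poses next.

```bash
cat > fit.py <<'E'
from h import *
from scipy.optimize import least_squares
def rect(px,z,L,W,name="scene"):
    p=np.array([at(name,u,v,z)[:2] for u,v in px]); e=[np.linalg.norm(p[i]-p[(i+1)%4])*1000 for i in range(4)]
    d=(p[1]-p[0])+(p[2]-p[3]); return p.mean(0).round(4),"yaw%.3f"%np.arctan2(d[1],d[0]),np.round(e)
c1=lambda q:[(180+x/4.6,190+y/4.6) for x,y in q]
c2=lambda q:[(255+x/3.75,115+y/3.75) for x,y in q]
E
python3 - <<'E'
from fit import *
for q in ([(84,340),(152,325),(157,348),(90,366)],[(200,282),(266,251),(273,268),(208,304)],[(255,358),(322,346),(328,370),(260,383)]):
    print("rib",*rect(c1(q),.028,44,14))
for q in ([(68,348),(175,316),(184,362),(80,398)],[(182,290),(276,240),(298,290),(204,332)],[(238,362),(340,335),(352,388),(247,415)]):
    print("sole",*rect(c1(q),.010,72,40))
print("red",*rect(c1([(18,117),(240,22),(303,157),(72,257)]),.014,0,0))
print("green",*rect(c2([(357,92),(507,35),(567,122),(413,182)]),.014,0,0))
print("cal",*rect(c2([(427,243),(630,127),(712,207),(503,327)]),.016,0,0))
print("fixjaw top edge",[at("scene",*c2([p])[0],.048)[:2].round(4) for p in [(465,222),(525,285),(570,163),(618,225)]])
px=np.array(c2([(58,303),(328,178),(372,263),(110,393)]))
def pts(v):
    X,Y,a,th=v; out=[]
    for s,y in((244,-131),(244,131),(156,131),(156,-131)):
        x=.125-s/1e3*np.cos(th)+.004*np.sin(th); z=.036+s/1e3*np.sin(th)+.004*np.cos(th); y=y/1e3
        out.append((X+x*np.cos(a)-y*np.sin(a),Y+x*np.sin(a)+y*np.cos(a),z))
    return out
r=least_squares(lambda v:np.ravel([proj("scene",p) for p in pts(v)]-px),[.6,0,0,.2]); print(r.x.round(4),np.round(r.fun,1))
E
```

```text
rib [ 0.5564 -0.413 ] yaw1.287 [44. 17. 44. 19.]
rib [ 0.5516 -0.3275] yaw1.556 [47. 14. 48. 17.]
rib [ 0.6266 -0.3233] yaw1.220 [44. 17. 44. 18.]
sole [ 0.5571 -0.4137] yaw1.367 [72. 34. 70. 37.]
sole [ 0.5518 -0.3289] yaw1.535 [70. 41. 67. 35.]
sole [ 0.6268 -0.3244] yaw1.298 [69. 39. 70. 38.]
red [ 0.4189 -0.3292] yaw1.503 [169. 124. 168. 121.]
green [0.4393 0.3078] yaw1.464 [170. 120. 169. 118.]
cal [0.6047 0.3132] yaw1.594 [244. 114. 244. 109.]
fixjaw top edge [array([0.5679, 0.2153]), array([0.6497, 0.2218]), array([0.5647, 0.3366]), array([0.6421, 0.3316])]
[ 0.5953 -0.0181 -0.0316  0.2033] [ 0.3  0.2 -0.5  0.2  1.1 -0.5 -0.8  0. ]
```

```bash
cat > plan.py <<'E'
# plan(wps): each inner list = one play_rows call; waypoint=(x,y,z,phi_deg,jaw); phi = world angle of tool x, tool pointing down
from h import *
def plan(calls,start=None):
    s=ctrl.sense(); R=np.array(s["ee_rot"]); p=np.array(s["tcp_pos"]); phi=np.degrees(np.arctan2(R[1,0],R[0,0]))
    print("clock %.1f at"%s["clock"],p.round(4),"phi %.1f"%phi,"w %.3f"%s["width"],"F",np.round(s["wrist_force"],1))
    for c in calls:
        p0,f0=p,phi; a=np.radians(f0); T=np.array([[np.cos(a),np.sin(a),0],[np.sin(a),-np.cos(a),0],[0,0,-1]])
        for x,y,z,f,j in c:
            q=np.array([x,y,z]); d=T.T@(q-p0)/.5; r=-((f-f0+180)%360-180)/180
            n=int(np.ceil(max(np.linalg.norm(q-p)/.05,abs((f-phi+180)%360-180)/8.59)))
            print("  tx %.3f ty %.3f tz %.3f rz %.3f jaw %g  rows %d"%(*d,r,j,n)); p,phi=q,f
        print("  --")
E
python3 - <<'E'
from plan import *
plan([[(.4,.2,.2,90,-1)],[(.432,-.013,.15,75,-1)],[(.432,-.013,.12,75,-1),(.431,-.013,.09,75,-1),(.430,-.013,.057,75,-1),(.43,-.013,.12,75,-1)]])
# blue detector
im=cv2.imread("pics/scene0raw.png"); hsv=cv2.cvtColor(im,cv2.COLOR_BGR2HSV)
for u,v in((180+130/4.6,190+378/4.6),(180+250/4.6,190+305/4.6),(180+300/4.6,190+395/4.6)): print(hsv[int(v),int(u)])
E
```

```text
clock 0.1 at [0.2413 0.576  0.2476] phi 157.3 w 0.085 F [0.7 0.2 0.3]
  tx -0.583 ty -0.571 tz 0.095 rz 0.374 jaw -1  rows 9
  --
  tx -0.426 ty 0.064 tz 0.100 rz 0.083 jaw -1  rows 5
  --
  tx 0.000 ty 0.000 tz 0.060 rz 0.000 jaw -1  rows 1
  tx -0.001 ty -0.002 tz 0.120 rz 0.000 jaw -1  rows 1
  tx -0.001 ty -0.004 tz 0.186 rz 0.000 jaw -1  rows 1
  tx -0.001 ty -0.004 tz 0.060 rz 0.000 jaw -1  rows 2
  --
[110  65  71]
[110  67  69]
[108  78  75]
```

Call:
play_rows --motion '[{"tx": -0.583,"ty": -0.571,"tz": 0.095,"rz": 0.374,"jaw": -1},{"tx": -0.583,"ty": -0.571,"tz": 0.095,"rz": 0.374,"jaw": -1},{"tx": -0.583,"ty": -0.571,"tz": 0.095,"rz": 0.374,"jaw": -1},{"tx": -0.583,"ty": -0.571,"tz": 0.095,"rz": 0.374,"jaw": -1},{"tx": -0.583,"ty": -0.571,"tz": 0.095,"rz": 0.374,"jaw": -1},{"tx": -0.583,"ty": -0.571,"tz": 0.095,"rz": 0.374,"jaw": -1},{"tx": -0.583,"ty": -0.571,"tz": 0.095,"rz": 0.374,"jaw": -1},{"tx": -0.583,"ty": -0.571,"tz": 0.095,"rz": 0.374,"jaw": -1},{"tx": -0.583,"ty": -0.571,"tz": 0.095,"rz": 0.374,"jaw": -1},{"tx": -0.583,"ty": -0.571,"tz": 0.095,"rz": 0.374,"jaw": -1},{"tx": -0.583,"ty": -0.571,"tz": 0.095,"rz": 0.374,"jaw": -1},{"tx": -0.583,"ty": -0.571,"tz": 0.095,"rz": 0.374,"jaw": -1}]'

```text
$.motion[0]: bad value
```

Call:
play_rows --motion '[{"tx": -0.426,"ty": 0.064,"tz": 0.1,"rz": 0.083,"jaw": -1},{"tx": -0.426,"ty": 0.064,"tz": 0.1,"rz": 0.083,"jaw": -1},{"tx": -0.426,"ty": 0.064,"tz": 0.1,"rz": 0.083,"jaw": -1},{"tx": -0.426,"ty": 0.064,"tz": 0.1,"rz": 0.083,"jaw": -1},{"tx": -0.426,"ty": 0.064,"tz": 0.1,"rz": 0.083,"jaw": -1},{"tx": -0.426,"ty": 0.064,"tz": 0.1,"rz": 0.083,"jaw": -1},{"tx": -0.426,"ty": 0.064,"tz": 0.1,"rz": 0.083,"jaw": -1},{"tx": -0.426,"ty": 0.064,"tz": 0.1,"rz": 0.083,"jaw": -1}]'

```text
$.motion[0]: bad value
```

Call:
play_rows --motion '[{"tx": -0.583,"ty": -0.571,"tz": 0.095,"rx": 0,"ry": 0,"rz": 0.374,"jaw": -1},{"tx": -0.583,"ty": -0.571,"tz": 0.095,"rx": 0,"ry": 0,"rz": 0.374,"jaw": -1},{"tx": -0.583,"ty": -0.571,"tz": 0.095,"rx": 0,"ry": 0,"rz": 0.374,"jaw": -1},{"tx": -0.583,"ty": -0.571,"tz": 0.095,"rx": 0,"ry": 0,"rz": 0.374,"jaw": -1},{"tx": -0.583,"ty": -0.571,"tz": 0.095,"rx": 0,"ry": 0,"rz": 0.374,"jaw": -1},{"tx": -0.583,"ty": -0.571,"tz": 0.095,"rx": 0,"ry": 0,"rz": 0.374,"jaw": -1},{"tx": -0.583,"ty": -0.571,"tz": 0.095,"rx": 0,"ry": 0,"rz": 0.374,"jaw": -1},{"tx": -0.583,"ty": -0.571,"tz": 0.095,"rx": 0,"ry": 0,"rz": 0.374,"jaw": -1},{"tx": -0.583,"ty": -0.571,"tz": 0.095,"rx": 0,"ry": 0,"rz": 0.374,"jaw": -1},{"tx": -0.583,"ty": -0.571,"tz": 0.095,"rx": 0,"ry": 0,"rz": 0.374,"jaw": -1},{"tx": -0.583,"ty": -0.571,"tz": 0.095,"rx": 0,"ry": 0,"rz": 0.374,"jaw": -1},{"tx": -0.583,"ty": -0.571,"tz": 0.095,"rx": 0,"ry": 0,"rz": 0.374,"jaw": -1}]'

```text
clock: 1.3
tcp_pos: [0.3998, 0.2017, 0.2009]
ee_rot: [[-0.001, 1.0, 0.0], [1.0, 0.001, 0.0], [0.0, 0.0, -1.0]]
wrist_force: [0.3, 0.4, 0.3]
width: 0.0
grasp_force: 0.0
```

Call:
play_rows --motion '[{"tx": -0.426,"ty": 0.064,"tz": 0.1,"rx": 0,"ry": 0,"rz": 0.083,"jaw": -1},{"tx": -0.426,"ty": 0.064,"tz": 0.1,"rx": 0,"ry": 0,"rz": 0.083,"jaw": -1},{"tx": -0.426,"ty": 0.064,"tz": 0.1,"rx": 0,"ry": 0,"rz": 0.083,"jaw": -1},{"tx": -0.426,"ty": 0.064,"tz": 0.1,"rx": 0,"ry": 0,"rz": 0.083,"jaw": -1},{"tx": -0.426,"ty": 0.064,"tz": 0.1,"rx": 0,"ry": 0,"rz": 0.083,"jaw": -1},{"tx": -0.426,"ty": 0.064,"tz": 0.1,"rx": 0,"ry": 0,"rz": 0.083,"jaw": -1},{"tx": -0.426,"ty": 0.064,"tz": 0.1,"rx": 0,"ry": 0,"rz": 0.083,"jaw": -1},{"tx": -0.426,"ty": 0.064,"tz": 0.1,"rx": 0,"ry": 0,"rz": 0.083,"jaw": -1}]'

```text
clock: 2.1
tcp_pos: [0.4319, -0.0111, 0.1511]
ee_rot: [[0.257, 0.967, 0.0], [0.967, -0.257, 0.0], [0.0, 0.0, -1.0]]
wrist_force: [-0.1, 0.3, -0.6]
width: -0.0
grasp_force: 0.0
```

Call:
play_rows --motion '[{"tx": 0,"ty": 0,"tz": 0.05,"rx": 0,"ry": 0,"rz": 0,"jaw": -1},{"tx": 0,"ty": 0,"tz": 0.07,"rx": 0,"ry": 0,"rz": 0,"jaw": -1},{"tx": 0,"ty": 0,"tz": 0.085,"rx": 0,"ry": 0,"rz": 0,"jaw": -1},{"tx": 0,"ty": 0,"tz": 0.1,"rx": 0,"ry": 0,"rz": 0,"jaw": -1},{"tx": 0,"ty": 0,"tz": 0.115,"rx": 0,"ry": 0,"rz": 0,"jaw": -1},{"tx": 0,"ty": 0,"tz": 0.13,"rx": 0,"ry": 0,"rz": 0,"jaw": -1},{"tx": 0,"ty": 0,"tz": 0.145,"rx": 0,"ry": 0,"rz": 0,"jaw": -1},{"tx": 0,"ty": 0,"tz": 0.16,"rx": 0,"ry": 0,"rz": 0,"jaw": -1},{"tx": 0,"ty": 0,"tz": 0.172,"rx": 0,"ry": 0,"rz": 0,"jaw": -1},{"tx": 0,"ty": 0,"tz": 0.18,"rx": 0,"ry": 0,"rz": 0,"jaw": -1},{"tx": 0,"ty": 0,"tz": 0.184,"rx": 0,"ry": 0,"rz": 0,"jaw": -1}]'

```text
clock: 3.2
tcp_pos: [0.4311, -0.0122, 0.0595]
ee_rot: [[0.258, 0.966, -0.002], [0.966, -0.258, 0.0], [-0.0, -0.002, -1.0]]
wrist_force: [-13.7, 2.7, 54.0]
width: -0.0003
grasp_force: 27.6
```

Call:
play_rows --motion '[{"tx": 0,"ty": 0,"tz": -0.08,"rx": 0,"ry": 0,"rz": 0,"jaw": 0},{"tx": -0.2,"ty": 0,"tz": -0.24,"rx": 0,"ry": 0,"rz": 0,"jaw": 0},{"tx": -0.4,"ty": 0,"tz": -0.24,"rx": 0,"ry": 0,"rz": 0,"jaw": 0},{"tx": -0.4,"ty": 0,"tz": -0.24,"rx": 0,"ry": 0,"rz": 0,"jaw": 0},{"tx": -0.4,"ty": 0,"tz": -0.24,"rx": 0,"ry": 0,"rz": 0,"jaw": 0},{"tx": -0.4,"ty": 0,"tz": -0.24,"rx": 0,"ry": 0,"rz": 0,"jaw": 0},{"tx": -0.4,"ty": 0,"tz": -0.24,"rx": 0,"ry": 0,"rz": 0,"jaw": 0}]'

```text
clock: 3.9
tcp_pos: [0.3808, -0.2084, 0.18]
ee_rot: [[0.262, 0.965, 0.004], [0.965, -0.262, -0.002], [-0.001, 0.004, -1.0]]
wrist_force: [0.9, 0.3, -0.8]
width: 0.043
grasp_force: 0.0
```

```bash
cat > blue.py <<'E'
from h import *
def blobs(f,name="scene",z=0.0,amin=180,amax=900):
    im=snapshot(name)[:,:,::-1].copy(); cv2.imwrite("pics/"+f,im)
    hsv=cv2.cvtColor(im,cv2.COLOR_BGR2HSV)
    m=cv2.inRange(hsv,(98,45,25),(118,150,130))
    m=cv2.morphologyEx(m,cv2.MORPH_CLOSE,np.ones((7,7)))
    cs,_=cv2.findContours(m,cv2.RETR_EXTERNAL,cv2.CHAIN_APPROX_NONE)
    for c in cs:
        a=cv2.contourArea(c)
        if amin<a<amax:
            # world-plane rectangle of contour at sole mid height
            w=np.array([at(name,u,v,z+.008)[:2] for u,v in c[:,0]],np.float32)
            (cx,cy),(l,s),ang=cv2.minAreaRect(w*1000)
            if l<s: l,s,ang=s,l,ang+90
            ctr=c[:,0].mean(0)
            if 90<l+0<0: continue
            print("px",ctr.round(),"area",a,"xy %.4f %.4f"%(cx/1000,cy/1000),"size %.0f x %.0f yaw %.1f"%(l,s,(ang+90)%180-90))
E
python3 - <<'E'
from blue import *; blobs("s1.png")
im=cv2.imread("pics/s1.png"); cv2.imwrite("pics/s1v.png",cv2.resize(im[110:310,180:460],None,fx=2.85,fy=2.85,interpolation=cv2.INTER_CUBIC))
E
```

```text
px [219. 261.] area 252.5 xy 0.5527 -0.3732 size 156 x 49 yaw -88.2
px [238.  12.] area 261.0 xy -0.5335 0.2073 size 174 x 83 yaw -24.7
```

View pics/s1v.png

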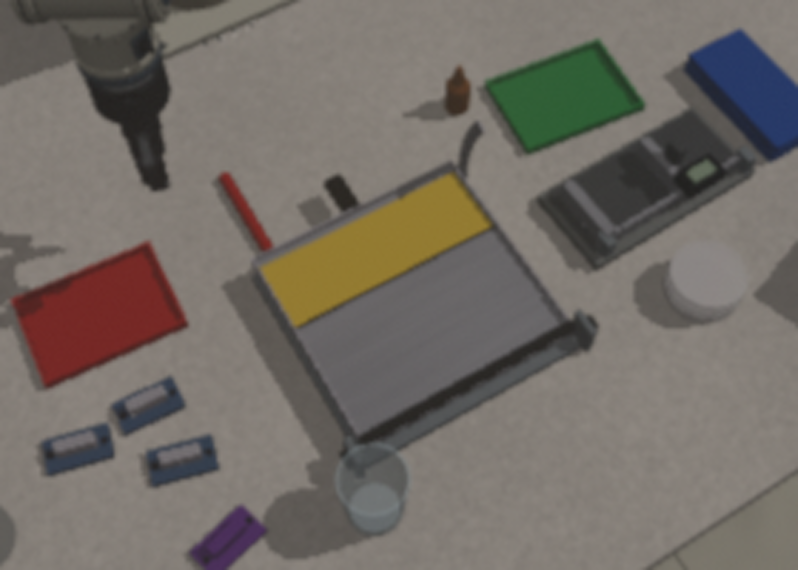

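The plane now lies level and the three blue plates are still at (77,450), (148,405) and (181,460). I'll tighten the detector and refit the band.

```bash
sed -i 's/np.ones((7,7))/np.ones((3,3))/; s/amin=180/amin=70/' blue.py
cat > tester.py <<'E'
from fit import *
def pts(v):
    X,Y,a,th=v; out=[]
    for s,y in((244,-131),(244,131),(156,131),(156,-131)):
        x=.125-s/1e3*np.cos(th)+.004*np.sin(th); z=.036+s/1e3*np.sin(th)+.004*np.cos(th); y=y/1e3
        out.append((X+x*np.cos(a)-y*np.sin(a),Y+x*np.sin(a)+y*np.cos(a),z))
    return out
def fit(px): 
    r=least_squares(lambda v:np.ravel([proj("scene",p) for p in pts(v)]-np.array(px)),[.6,0,0,.1]); print("tester",r.x.round(4),np.round(r.fun,1))
E
python3 - <<'E'
from tester import *
from blue import blobs
fit([(180+x/2.85,110+y/2.85) for x,y in((258,262),(458,174),(493,227),(298,325))])
blobs("s2.png")
E
```

```text
tester [ 0.5962 -0.0201 -0.0386 -0.0064] [ 0.8  0.8 -0.3 -0.5  0.8 -0.1 -1.3 -0.3]
px [246. 273.] area 96.5 xy 0.6255 -0.3258 size 70 x 36 yaw 78.4
px [209. 268.] area 94.5 xy 0.5540 -0.4156 size 68 x 37 yaw 76.0
px [234. 253.] area 87.0 xy 0.5478 -0.3297 size 68 x 36 yaw 88.3
px [114. 297.] area 141.5 xy 0.4855 -0.6728 size 311 x 157 yaw -33.6
px [ 11. 160.] area 143.5 xy -0.1825 -0.8526 size 109 x 73 yaw -9.2
px [409.  62.] area 132.5 xy 0.1183 0.7023 size 194 x 92 yaw -70.3
px [238.  13.] area 248.0 xy -0.5222 0.2027 size 149 x 81 yaw -27.7
px [452.  10.] area 76.5 xy -0.0278 1.0625 size 173 x 20 yaw -50.9
```

```bash
python3 - <<'E'
from plan import *
print("wash",at("scene",162,294,.05)[:2],"arc",at("scene",180+472/2.85,110+150/2.85,.06)[:2])
P={3:(.6265,-.3245,78),1:(.556,-.4135,76),2:(.551,-.328,88)}
B={3:(.5232,.0536),1:(.5205,-.0214),2:(.5179,-.0964)}
calls=[]
for k in(3,2,1):
    x,y,f=P[k]; bx,by=B[k]
    calls+=[[(x,y,.10,f,0),(x,y,.029,f,0),(x,y,.029,f,-1)],[(x,y,.14,f,-1),(bx,by,.14,-2,-1)],[(bx,by,.0705,-2,-1),(bx,by,.0705,-2,-.2),(bx,by,.14,-2,0)]]
plan(calls)
E
```

```text
wash [ 0.58282999 -0.55394414] arc [0.47593621 0.13943953]
clock 4.0 at [ 0.3803 -0.2058  0.1788] phi 74.9 w 0.043 F [ 0.3  0.8 -0.2]
  tx -0.101 ty 0.537 tz 0.158 rz -0.017 jaw 0  rows 6
  tx -0.101 ty 0.537 tz 0.300 rz -0.017 jaw 0  rows 2
  tx -0.101 ty 0.537 tz 0.300 rz -0.017 jaw -1  rows 0
  --
  tx 0.000 ty 0.000 tz -0.222 rz 0.000 jaw -1  rows 3
  tx 0.697 ty -0.359 tz -0.222 rz 0.444 jaw -1  rows 10
  --
  tx 0.000 ty 0.000 tz 0.139 rz 0.000 jaw -1  rows 2
  tx 0.000 ty 0.000 tz 0.139 rz 0.000 jaw -0.2  rows 0
  tx 0.000 ty 0.000 tz 0.000 rz 0.000 jaw 0  rows 2
  --
  tx 0.082 ty 0.761 tz 0.080 rz -0.500 jaw 0  rows 11
  tx 0.082 ty 0.761 tz 0.222 rz -0.500 jaw 0  rows 2
  tx 0.082 ty 0.761 tz 0.222 rz -0.500 jaw -1  rows 0
  --
  tx 0.000 ty 0.000 tz -0.222 rz 0.000 jaw -1  rows 3
  tx 0.461 ty -0.082 tz -0.222 rz 0.500 jaw -1  rows 11
  --
  tx 0.000 ty 0.000 tz 0.139 rz 0.000 jaw -1  rows 2
  tx 0.000 ty 0.000 tz 0.139 rz 0.000 jaw -0.2  rows 0
  tx 0.000 ty 0.000 tz 0.000 rz 0.000 jaw 0  rows 2
  --
  tx 0.098 ty 0.631 tz 0.080 rz -0.433 jaw 0  rows 10
  tx 0.098 ty 0.631 tz 0.222 rz -0.433 jaw 0  rows 2
  tx 0.098 ty 0.631 tz 0.222 rz -0.433 jaw -1  rows 0
  --
  tx 0.000 ty 0.000 tz -0.222 rz 0.000 jaw -1  rows 3
  tx 0.744 ty -0.259 tz -0.222 rz 0.433 jaw -1  rows 10
  --
  tx 0.000 ty 0.000 tz 0.139 rz 0.000 jaw -1  rows 2
  tx 0.000 ty 0.000 tz 0.139 rz 0.000 jaw -0.2  rows 0
  tx 0.000 ty 0.000 tz 0.000 rz 0.000 jaw 0  rows 2
  --
```

Call:
play_rows --motion '[{"tx": -0.101,"ty": 0.537,"tz": 0.158,"rx": 0,"ry": 0,"rz": -0.017,"jaw": 0},{"tx": -0.101,"ty": 0.537,"tz": 0.158,"rx": 0,"ry": 0,"rz": -0.017,"jaw": 0},{"tx": -0.101,"ty": 0.537,"tz": 0.158,"rx": 0,"ry": 0,"rz": -0.017,"jaw": 0},{"tx": -0.101,"ty": 0.537,"tz": 0.158,"rx": 0,"ry": 0,"rz": -0.017,"jaw": 0},{"tx": -0.101,"ty": 0.537,"tz": 0.158,"rx": 0,"ry": 0,"rz": -0.017,"jaw": 0},{"tx": -0.101,"ty": 0.537,"tz": 0.158,"rx": 0,"ry": 0,"rz": -0.017,"jaw": 0},{"tx": -0.101,"ty": 0.537,"tz": 0.158,"rx": 0,"ry": 0,"rz": -0.017,"jaw": 0},{"tx": -0.101,"ty": 0.537,"tz": 0.23,"rx": 0,"ry": 0,"rz": -0.017,"jaw": 0},{"tx": -0.101,"ty": 0.537,"tz": 0.3,"rx": 0,"ry": 0,"rz": -0.017,"jaw": 0},{"tx": -0.101,"ty": 0.537,"tz": 0.3,"rx": 0,"ry": 0,"rz": -0.017,"jaw": 0},{"tx": -0.101,"ty": 0.537,"tz": 0.3,"rx": 0,"ry": 0,"rz": -0.017,"jaw": -1},{"tx": -0.101,"ty": 0.537,"tz": 0.3,"rx": 0,"ry": 0,"rz": -0.017,"jaw": -1}]'

```text
clock: 5.2
tcp_pos: [0.627, -0.3236, 0.0306]
ee_rot: [[0.206, 0.979, 0.001], [0.979, -0.206, -0.001], [-0.0, 0.001, -1.0]]
wrist_force: [-0.3, -0.1, 0.4]
width: 0.0145
grasp_force: 0.1
```

Call:
play_rows --motion '[{"tx": 0,"ty": 0,"tz": 0,"rx": 0,"ry": 0,"rz": 0,"jaw": -1},{"tx": 0,"ty": 0,"tz": 0,"rx": 0,"ry": 0,"rz": 0,"jaw": -1},{"tx": 0,"ty": 0,"tz": 0,"rx": 0,"ry": 0,"rz": 0,"jaw": -1},{"tx": 0,"ty": 0,"tz": -0.08,"rx": 0,"ry": 0,"rz": 0,"jaw": -1},{"tx": 0,"ty": 0,"tz": -0.16,"rx": 0,"ry": 0,"rz": 0,"jaw": -1},{"tx": 0,"ty": 0,"tz": -0.22,"rx": 0,"ry": 0,"rz": 0,"jaw": -1},{"tx": 0,"ty": 0,"tz": -0.22,"rx": 0,"ry": 0,"rz": 0,"jaw": -1}]'

```text
clock: 5.9
tcp_pos: [0.6293, -0.3258, 0.1449]
ee_rot: [[0.207, 0.978, 0.009], [0.978, -0.207, -0.005], [-0.003, 0.009, -1.0]]
wrist_force: [1.2, -0.2, -0.8]
width: 0.0122
grasp_force: 60.6
```

```bash
python3 - <<'E'
from plan import *
from blue import blobs
plan([[(.5232,.0536,.14,-2,-1)]])
blobs("s3.png")
im=cv2.imread("pics/s3.png"); cv2.imwrite("pics/s3v.png",cv2.resize(im[150:320,160:340],None,fx=3.3,fy=3.3,interpolation=cv2.INTER_CUBIC))
E
```

```text
clock 5.9 at [ 0.6293 -0.3258  0.1449] phi 78.1 w 0.012 F [ 1.2 -0.2 -0.8]
  tx 0.698 ty -0.365 tz 0.010 rz 0.445 jaw -1  rows 10
  --
px [209. 268.] area 100.0 xy 0.5556 -0.4149 size 67 x 37 yaw 78.8
px [244. 254.] area 77.5 xy 0.5706 -0.2984 size 65 x 26 yaw -17.4
px [115. 297.] area 131.0 xy 0.4855 -0.6728 size 311 x 157 yaw -33.6
px [ 11. 160.] area 152.0 xy -0.1825 -0.8527 size 109 x 73 yaw -9.2
px [409.  61.] area 132.0 xy 0.1183 0.7024 size 193 x 92 yaw -70.3
px [234.  14.] area 243.0 xy -0.5299 0.1785 size 157 x 67 yaw -12.6
px [452.  10.] area 78.0 xy -0.0286 1.0618 size 173 x 23 yaw -50.9
```

View pics/s3v.png

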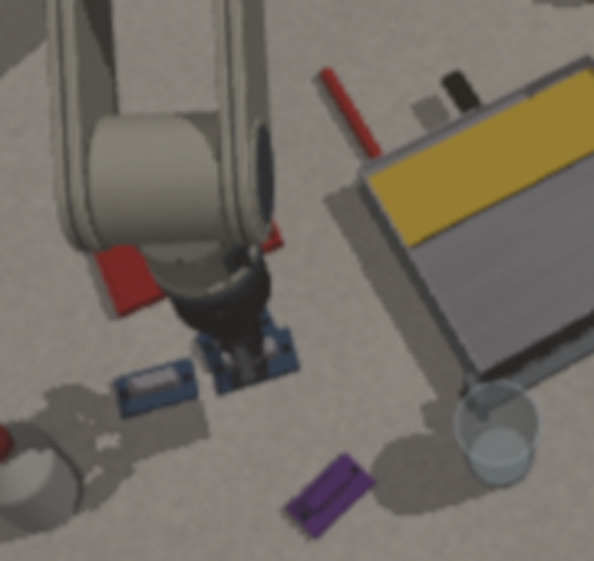

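Plate held: width 12 mm, grip 60 N, and the view shows it lifted at (250,360). The other two are unmoved. Now placing it.

Call:
play_rows --motion '[{"tx": 0.698,"ty": -0.365,"tz": 0.01,"rx": 0,"ry": 0,"rz": 0.445,"jaw": -1},{"tx": 0.698,"ty": -0.365,"tz": 0.01,"rx": 0,"ry": 0,"rz": 0.445,"jaw": -1},{"tx": 0.698,"ty": -0.365,"tz": 0.01,"rx": 0,"ry": 0,"rz": 0.445,"jaw": -1},{"tx": 0.698,"ty": -0.365,"tz": 0.01,"rx": 0,"ry": 0,"rz": 0.445,"jaw": -1},{"tx": 0.698,"ty": -0.365,"tz": 0.01,"rx": 0,"ry": 0,"rz": 0.445,"jaw": -1},{"tx": 0.698,"ty": -0.365,"tz": 0.01,"rx": 0,"ry": 0,"rz": 0.445,"jaw": -1},{"tx": 0.698,"ty": -0.365,"tz": 0.01,"rx": 0,"ry": 0,"rz": 0.445,"jaw": -1},{"tx": 0.698,"ty": -0.365,"tz": 0.01,"rx": 0,"ry": 0,"rz": 0.445,"jaw": -1},{"tx": 0.698,"ty": -0.365,"tz": 0.01,"rx": 0,"ry": 0,"rz": 0.445,"jaw": -1},{"tx": 0.698,"ty": -0.365,"tz": 0.01,"rx": 0,"ry": 0,"rz": 0.445,"jaw": -1},{"tx": 0.698,"ty": -0.365,"tz": 0.01,"rx": 0,"ry": 0,"rz": 0.445,"jaw": -1},{"tx": 0.698,"ty": -0.365,"tz": 0.01,"rx": 0,"ry": 0,"rz": 0.445,"jaw": -1}]'

```text
clock: 7.15
tcp_pos: [0.5194, 0.055, 0.133]
ee_rot: [[0.999, -0.033, -0.001], [-0.033, -0.999, -0.0], [-0.001, 0.0, -1.0]]
wrist_force: [0.7, -0.3, -0.5]
width: 0.0122
grasp_force: 60.6
```

Call:
play_rows --motion '[{"tx": 0,"ty": 0,"tz": 0,"rx": 0,"ry": 0,"rz": 0,"jaw": -1},{"tx": 0,"ty": 0,"tz": 0.07,"rx": 0,"ry": 0,"rz": 0,"jaw": -1},{"tx": 0,"ty": 0,"tz": 0.12,"rx": 0,"ry": 0,"rz": 0,"jaw": -1},{"tx": 0,"ty": 0,"tz": 0.139,"rx": 0,"ry": 0,"rz": 0,"jaw": -1},{"tx": 0,"ty": 0,"tz": 0.139,"rx": 0,"ry": 0,"rz": 0,"jaw": -1},{"tx": 0,"ty": 0,"tz": 0.139,"rx": 0,"ry": 0,"rz": 0,"jaw": -0.2},{"tx": 0,"ty": 0,"tz": 0.139,"rx": 0,"ry": 0,"rz": 0,"jaw": -0.2},{"tx": 0,"ty": 0,"tz": 0.139,"rx": 0,"ry": 0,"rz": 0,"jaw": -0.2},{"tx": 0,"ty": 0,"tz": 0.07,"rx": 0,"ry": 0,"rz": 0,"jaw": -0.2},{"tx": 0,"ty": 0,"tz": 0,"rx": 0,"ry": 0,"rz": 0,"jaw": 0},{"tx": 0,"ty": 0,"tz": 0,"rx": 0,"ry": 0,"rz": 0,"jaw": 0}]'

```text
clock: 8.25
tcp_pos: [0.523, 0.055, 0.1378]
ee_rot: [[0.999, -0.035, 0.008], [-0.035, -0.999, 0.001], [0.007, -0.001, -1.0]]
wrist_force: [0.5, -0.9, 0.1]
width: 0.0431
grasp_force: 0.0
```

```bash
python3 - <<'E'
from plan import *
from blue import blobs
blobs("s4.png",z=.0)
x,y,f=(.551,-.328,88);bx,by=(.5179,-.0964)
plan([[(x,y,.10,f,0),(x,y,.029,f,0),(x,y,.029,f,-1)],[(x,y,.14,f,-1),(bx,by,.14,-2,-1)]])
im=cv2.imread("pics/s4.png"); cv2.imwrite("pics/s4v.png",cv2.resize(im[100:320,180:400],None,fx=2.6,fy=2.6,interpolation=cv2.INTER_CUBIC))
E
```

```text
px [209. 268.] area 92.5 xy 0.5549 -0.4156 size 69 x 36 yaw 78.9
px [234. 253.] area 90.0 xy 0.5572 -0.3267 size 72 x 34 yaw -72.8
px [114. 297.] area 137.0 xy 0.4855 -0.6728 size 311 x 157 yaw -33.6
px [ 11. 160.] area 148.0 xy -0.1825 -0.8527 size 109 x 73 yaw -9.2
px [409.  62.] area 135.5 xy 0.1183 0.7023 size 194 x 92 yaw -70.3
px [231.  14.] area 572.5 xy -0.5365 0.1654 size 160 x 159 yaw -83.5
px [452.  10.] area 76.5 xy -0.0278 1.0625 size 173 x 20 yaw -50.9
clock 8.3 at [0.5218 0.0549 0.1359] phi -2.0 w 0.043 F [ 0.2  0.2 -0.8]
  tx 0.085 ty 0.763 tz 0.072 rz -0.500 jaw 0  rows 11
  tx 0.085 ty 0.763 tz 0.214 rz -0.500 jaw 0  rows 2
  tx 0.085 ty 0.763 tz 0.214 rz -0.500 jaw -1  rows 0
  --
  tx 0.000 ty 0.000 tz -0.222 rz 0.000 jaw -1  rows 3
  tx 0.461 ty -0.082 tz -0.222 rz 0.500 jaw -1  rows 11
  --
```

View pics/s4v.png

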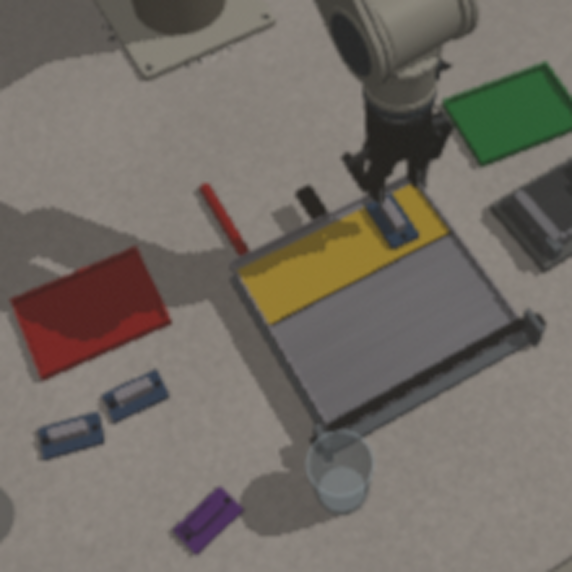

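The first plate lies flat on the band at (395,222). Next is the middle plate at (135,396).

Call:
play_rows --motion '[{"tx": 0.085,"ty": 0.763,"tz": 0.072,"rx": 0,"ry": 0,"rz": -0.5,"jaw": 0},{"tx": 0.085,"ty": 0.763,"tz": 0.072,"rx": 0,"ry": 0,"rz": -0.5,"jaw": 0},{"tx": 0.085,"ty": 0.763,"tz": 0.072,"rx": 0,"ry": 0,"rz": -0.5,"jaw": 0},{"tx": 0.085,"ty": 0.763,"tz": 0.072,"rx": 0,"ry": 0,"rz": -0.5,"jaw": 0},{"tx": 0.085,"ty": 0.763,"tz": 0.072,"rx": 0,"ry": 0,"rz": -0.5,"jaw": 0},{"tx": 0.085,"ty": 0.763,"tz": 0.072,"rx": 0,"ry": 0,"rz": -0.5,"jaw": 0},{"tx": 0.085,"ty": 0.763,"tz": 0.072,"rx": 0,"ry": 0,"rz": -0.5,"jaw": 0},{"tx": 0.085,"ty": 0.763,"tz": 0.072,"rx": 0,"ry": 0,"rz": -0.5,"jaw": 0},{"tx": 0.085,"ty": 0.763,"tz": 0.072,"rx": 0,"ry": 0,"rz": -0.5,"jaw": 0},{"tx": 0.085,"ty": 0.763,"tz": 0.072,"rx": 0,"ry": 0,"rz": -0.5,"jaw": 0},{"tx": 0.085,"ty": 0.763,"tz": 0.072,"rx": 0,"ry": 0,"rz": -0.5,"jaw": 0},{"tx": 0.085,"ty": 0.763,"tz": 0.072,"rx": 0,"ry": 0,"rz": -0.5,"jaw": 0}]'

```text
clock: 9.5
tcp_pos: [0.5478, -0.3277, 0.0961]
ee_rot: [[0.035, 0.999, -0.002], [0.999, -0.035, 0.001], [0.001, -0.002, -1.0]]
wrist_force: [-0.0, 0.1, -0.4]
width: 0.0428
grasp_force: 0.0
```

Call:
play_rows --motion '[{"tx": 0,"ty": 0,"tz": 0,"rx": 0,"ry": 0,"rz": 0,"jaw": 0},{"tx": 0,"ty": 0,"tz": 0.08,"rx": 0,"ry": 0,"rz": 0,"jaw": 0},{"tx": 0,"ty": 0,"tz": 0.142,"rx": 0,"ry": 0,"rz": 0,"jaw": 0},{"tx": 0,"ty": 0,"tz": 0.142,"rx": 0,"ry": 0,"rz": 0,"jaw": 0},{"tx": 0,"ty": 0,"tz": 0.142,"rx": 0,"ry": 0,"rz": 0,"jaw": -1},{"tx": 0,"ty": 0,"tz": 0.142,"rx": 0,"ry": 0,"rz": 0,"jaw": -1},{"tx": 0,"ty": 0,"tz": 0.142,"rx": 0,"ry": 0,"rz": 0,"jaw": -1},{"tx": 0,"ty": 0,"tz": 0.142,"rx": 0,"ry": 0,"rz": 0,"jaw": -1},{"tx": 0,"ty": 0,"tz": 0.142,"rx": 0,"ry": 0,"rz": 0,"jaw": -1},{"tx": 0,"ty": 0,"tz": 0.07,"rx": 0,"ry": 0,"rz": 0,"jaw": -1},{"tx": 0,"ty": 0,"tz": -0.01,"rx": 0,"ry": 0,"rz": 0,"jaw": -1},{"tx": 0,"ty": 0,"tz": -0.08,"rx": 0,"ry": 0,"rz": 0,"jaw": -1}]'

```text
clock: 10.7
tcp_pos: [0.549, -0.3276, 0.1396]
ee_rot: [[0.036, 0.999, 0.0], [0.999, -0.036, -0.0], [-0.0, 0.0, -1.0]]
wrist_force: [0.3, -0.4, -1.1]
width: 0.0354
grasp_force: 60.3
```

Call:
play_rows --motion '[{"tx": 0.461,"ty": -0.082,"tz": 0,"rx": 0,"ry": 0,"rz": 0.5,"jaw": -1},{"tx": 0.461,"ty": -0.082,"tz": 0,"rx": 0,"ry": 0,"rz": 0.5,"jaw": -1},{"tx": 0.461,"ty": -0.082,"tz": 0,"rx": 0,"ry": 0,"rz": 0.5,"jaw": -1},{"tx": 0.461,"ty": -0.082,"tz": 0,"rx": 0,"ry": 0,"rz": 0.5,"jaw": -1},{"tx": 0.461,"ty": -0.082,"tz": 0,"rx": 0,"ry": 0,"rz": 0.5,"jaw": -1},{"tx": 0.461,"ty": -0.082,"tz": 0,"rx": 0,"ry": 0,"rz": 0.5,"jaw": -1},{"tx": 0.461,"ty": -0.082,"tz": 0,"rx": 0,"ry": 0,"rz": 0.5,"jaw": -1},{"tx": 0.461,"ty": -0.082,"tz": 0,"rx": 0,"ry": 0,"rz": 0.5,"jaw": -1},{"tx": 0.461,"ty": -0.082,"tz": 0,"rx": 0,"ry": 0,"rz": 0.5,"jaw": -1},{"tx": 0.461,"ty": -0.082,"tz": 0,"rx": 0,"ry": 0,"rz": 0.5,"jaw": -1},{"tx": 0.461,"ty": -0.082,"tz": 0,"rx": 0,"ry": 0,"rz": 0.5,"jaw": -1},{"tx": 0.461,"ty": -0.082,"tz": 0,"rx": 0,"ry": 0,"rz": 0.5,"jaw": -1}]'

```text
clock: 11.9
tcp_pos: [0.5162, -0.0958, 0.1382]
ee_rot: [[0.999, -0.036, 0.001], [-0.036, -0.999, -0.0], [0.001, 0.0, -1.0]]
wrist_force: [0.2, -0.3, -1.2]
width: 0.0355
grasp_force: 60.3
```

```bash
python3 - <<'E'
from plan import *
plan([[(.5179,-.0964,.0705,-2,-1)]])
E
```

```text
clock 11.9 at [ 0.5162 -0.0958  0.1382] phi -2.1 w 0.036 F [ 0.2 -0.3 -1.2]
  tx 0.003 ty 0.001 tz 0.135 rz -0.000 jaw -1  rows 2
  --
```

The grip width of 35 mm does not match the rib, so the plate was probably knocked aside. I'll look before going on.

```bash
python3 - <<'E'
from blue import *
blobs("s5.png")
im=cv2.imread("pics/s5.png")[110:310,190:370]; w=snapshot("wrist")[:,:,::-1]; cv2.imwrite("pics/w5raw.png",w); w=w
a=cv2.resize(im,None,fx=2.2,fy=2.2,interpolation=cv2.INTER_CUBIC); b=cv2.resize(w[:,100:540],(400,440*0+364)); 
h=max(a.shape[0],b.shape[0]); out=np.zeros((h,a.shape[1]+b.shape[1],3),np.uint8); out[:a.shape[0],:a.shape[1]]=a; out[:b.shape[0],a.shape[1]:]=b
cv2.imwrite("pics/s5v.png",out); print(out.shape)
E
```

```text
px [209. 269.] area 92.0 xy 0.5592 -0.4154 size 71 x 35 yaw 88.1
px [114. 297.] area 139.0 xy 0.4855 -0.6728 size 311 x 157 yaw -33.6
px [ 11. 160.] area 150.5 xy -0.1825 -0.8527 size 109 x 73 yaw -9.2
px [409.  62.] area 133.0 xy 0.1183 0.7024 size 193 x 92 yaw -70.3
px [218.  16.] area 118.0 xy -0.5522 0.1065 size 129 x 48 yaw -15.5
px [452.  10.] area 76.5 xy -0.0278 1.0625 size 173 x 20 yaw -50.9
(440, 796, 3)
```

View pics/s5v.png

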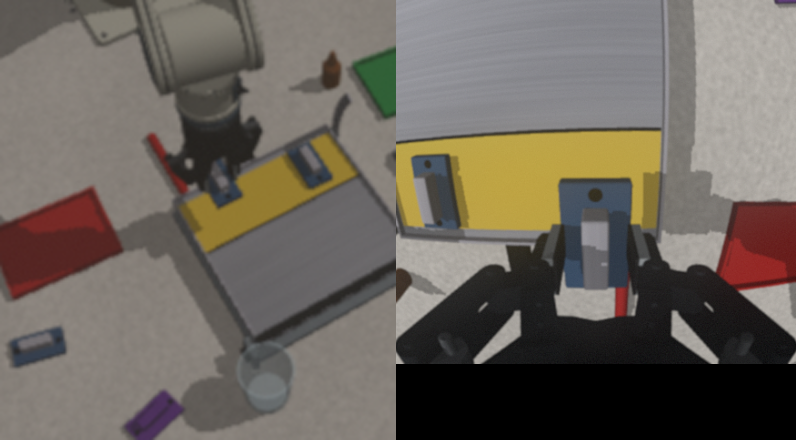

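The wrist view shows the plate gripped across its 40 mm sole, level and aligned, so it is usable. I'll lower it gently and watch the force.

Call:
play_rows --motion '[{"tx": 0.003,"ty": 0,"tz": 0.07,"rx": 0,"ry": 0,"rz": 0,"jaw": -1},{"tx": 0.003,"ty": 0,"tz": 0.11,"rx": 0,"ry": 0,"rz": 0,"jaw": -1},{"tx": 0.003,"ty": 0,"tz": 0.13,"rx": 0,"ry": 0,"rz": 0,"jaw": -1},{"tx": 0.003,"ty": 0,"tz": 0.135,"rx": 0,"ry": 0,"rz": 0,"jaw": -1},{"tx": 0.003,"ty": 0,"tz": 0.135,"rx": 0,"ry": 0,"rz": 0,"jaw": -1}]'

```text
clock: 12.5
tcp_pos: [0.5178, -0.0959, 0.0705]
ee_rot: [[0.999, -0.035, 0.0], [-0.035, -0.999, -0.0], [0.0, 0.0, -1.0]]
wrist_force: [-0.4, -0.4, -1.0]
width: 0.0356
grasp_force: 60.4
```

```bash
python3 - <<'E'
from h import *
s=ctrl.sense(); print(s["tcp_pos"],s["wrist_force"])
cv2.imwrite("pics/w6.png",cv2.resize(snapshot("side")[120:240,220:400,::-1],None,fx=4.4,fy=4.4,interpolation=cv2.INTER_CUBIC))
E
```

```text
[ 0.51783224 -0.0958828   0.07051827] [-0.39440167 -0.40209837 -1.03425276]
```

View pics/w6.png

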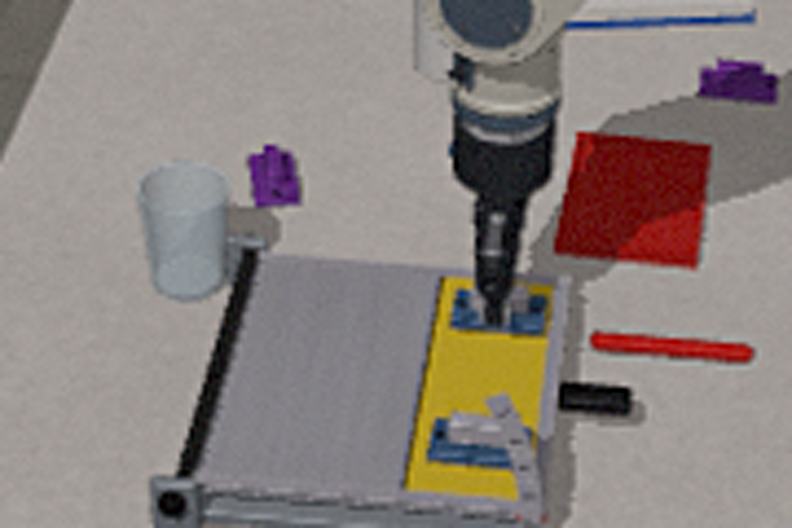

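The plate hangs just above the band and is level. I'll lower it a little more until it touches.

Call:
play_rows --motion '[{"tx": 0,"ty": 0,"tz": 0.004,"rx": 0,"ry": 0,"rz": 0,"jaw": -1},{"tx": 0,"ty": 0,"tz": 0.006,"rx": 0,"ry": 0,"rz": 0,"jaw": -1},{"tx": 0,"ty": 0,"tz": 0.006,"rx": 0,"ry": 0,"rz": 0,"jaw": -1}]'

```text
clock: 12.85
tcp_pos: [0.5178, -0.0959, 0.0677]
ee_rot: [[0.999, -0.035, 0.001], [-0.035, -0.999, -0.0], [0.001, 0.0, -1.0]]
wrist_force: [-0.0, -0.7, -0.8]
width: 0.0358
grasp_force: 60.3
```

Call:
play_rows --motion '[{"tx": 0,"ty": 0,"tz": 0.003,"rx": 0,"ry": 0,"rz": 0,"jaw": -1},{"tx": 0,"ty": 0,"tz": 0.005,"rx": 0,"ry": 0,"rz": 0,"jaw": -1},{"tx": 0,"ty": 0,"tz": 0.005,"rx": 0,"ry": 0,"rz": 0,"jaw": -1}]'

```text
clock: 13.15
tcp_pos: [0.5175, -0.0958, 0.0647]
ee_rot: [[0.999, -0.035, -0.0], [-0.035, -0.999, 0.0], [-0.0, 0.0, -1.0]]
wrist_force: [-0.9, 0.1, -1.8]
width: 0.0358
grasp_force: 60.4
```

Call:
play_rows --motion '[{"tx": 0,"ty": 0,"tz": 0.003,"rx": 0,"ry": 0,"rz": 0,"jaw": -1},{"tx": 0,"ty": 0,"tz": 0.004,"rx": 0,"ry": 0,"rz": 0,"jaw": -1},{"tx": 0,"ty": 0,"tz": 0.004,"rx": 0,"ry": 0,"rz": 0,"jaw": -1}]'

```text
clock: 13.45
tcp_pos: [0.519, -0.0961, 0.0643]
ee_rot: [[0.999, -0.036, 0.003], [-0.036, -0.999, -0.001], [0.003, 0.0, -1.0]]
wrist_force: [-1.4, -0.2, 13.7]
width: 0.0357
grasp_force: 65.5
```

Call:
play_rows --motion '[{"tx": 0,"ty": 0,"tz": 0.003,"rx": 0,"ry": 0,"rz": 0,"jaw": -1},{"tx": 0,"ty": 0,"tz": 0.004,"rx": 0,"ry": 0,"rz": 0,"jaw": -1},{"tx": 0,"ty": 0,"tz": 0.004,"rx": 0,"ry": 0,"rz": 0,"jaw": -1}]'

```text
clock: 13.75
tcp_pos: [0.5197, -0.0963, 0.063]
ee_rot: [[0.999, -0.035, 0.005], [-0.035, -0.999, -0.001], [0.005, 0.001, -1.0]]
wrist_force: [-1.4, 0.8, 19.8]
width: 0.0358
grasp_force: 86.8
```

Call:
play_rows --motion '[{"tx": 0,"ty": 0,"tz": -0.003,"rx": 0,"ry": 0,"rz": 0,"jaw": 0.2},{"tx": 0,"ty": 0,"tz": -0.004,"rx": 0,"ry": 0,"rz": 0,"jaw": 0.2},{"tx": 0,"ty": 0,"tz": -0.004,"rx": 0,"ry": 0,"rz": 0,"jaw": 0.2},{"tx": 0,"ty": 0,"tz": -0.04,"rx": 0,"ry": 0,"rz": 0,"jaw": 0.2},{"tx": 0,"ty": 0,"tz": -0.158,"rx": 0,"ry": 0,"rz": 0,"jaw": -0.3},{"tx": 0,"ty": 0,"tz": -0.158,"rx": 0,"ry": 0,"rz": 0,"jaw": -0.3},{"tx": 0,"ty": 0,"tz": -0.158,"rx": 0,"ry": 0,"rz": 0,"jaw": -0.3},{"tx": 0,"ty": 0,"tz": -0.158,"rx": 0,"ry": 0,"rz": 0,"jaw": -0.3}]'

```text
clock: 14.55
tcp_pos: [0.517, -0.0957, 0.1391]
ee_rot: [[0.999, -0.035, -0.001], [-0.035, -0.999, 0.0], [-0.001, -0.0, -1.0]]
wrist_force: [-0.6, -0.4, -1.1]
width: 0.0298
grasp_force: 0.0
```

```bash
python3 - <<'E'
from plan import *
from blue import blobs
blobs("s7.png")
x,y,f=(.557,-.4145,78);bx,by=(.5205,-.0214)
plan([[(x,y,.10,f,0)],[(x,y,.03,f,0),(x,y,.14,f,-1)],[(bx,by,.14,-2,-1)]])
E
```

```text
px [209. 268.] area 92.5 xy 0.5549 -0.4156 size 69 x 36 yaw 78.9
px [115. 297.] area 141.0 xy 0.4855 -0.6728 size 311 x 157 yaw -33.6
px [ 11. 160.] area 150.0 xy -0.1825 -0.8527 size 109 x 73 yaw -9.2
px [409.  61.] area 132.5 xy 0.1183 0.7023 size 194 x 92 yaw -70.3
px [219.  16.] area 127.0 xy -0.5522 0.1065 size 131 x 48 yaw -15.5
px [452.  10.] area 76.5 xy -0.0278 1.0625 size 173 x 20 yaw -50.9
clock 14.6 at [ 0.5167 -0.0956  0.1386] phi -2.0 w 0.029 F [1.4 0.2 0.5]
  tx 0.103 ty 0.634 tz 0.077 rz -0.445 jaw 0  rows 10
  --
  tx 0.000 ty 0.000 tz 0.140 rz 0.000 jaw 0  rows 2
  tx 0.000 ty 0.000 tz -0.080 rz 0.000 jaw -1  rows 3
  --
  tx 0.754 ty -0.235 tz 0.000 rz 0.444 jaw -1  rows 10
  --
```

Call:
play_rows --motion '[{"tx": 0.102,"ty": 0.634,"tz": 0.077,"rx": 0,"ry": 0,"rz": -0.445,"jaw": -0.3},{"tx": 0.102,"ty": 0.634,"tz": 0.077,"rx": 0,"ry": 0,"rz": -0.445,"jaw": -0.3},{"tx": 0.102,"ty": 0.634,"tz": 0.077,"rx": 0,"ry": 0,"rz": -0.445,"jaw": -0.3},{"tx": 0.102,"ty": 0.634,"tz": 0.077,"rx": 0,"ry": 0,"rz": -0.445,"jaw": -0.3},{"tx": 0.102,"ty": 0.634,"tz": 0.077,"rx": 0,"ry": 0,"rz": -0.445,"jaw": -0.3},{"tx": 0.102,"ty": 0.634,"tz": 0.077,"rx": 0,"ry": 0,"rz": -0.445,"jaw": -0.3},{"tx": 0.102,"ty": 0.634,"tz": 0.077,"rx": 0,"ry": 0,"rz": -0.445,"jaw": -0.3},{"tx": 0.102,"ty": 0.634,"tz": 0.077,"rx": 0,"ry": 0,"rz": -0.445,"jaw": -0.3},{"tx": 0.102,"ty": 0.634,"tz": 0.077,"rx": 0,"ry": 0,"rz": -0.445,"jaw": -0.3},{"tx": 0.102,"ty": 0.634,"tz": 0.077,"rx": 0,"ry": 0,"rz": -0.445,"jaw": -0.3},{"tx": 0.102,"ty": 0.634,"tz": 0.077,"rx": 0,"ry": 0,"rz": -0.445,"jaw": -0.3},{"tx": 0.102,"ty": 0.634,"tz": 0.077,"rx": 0,"ry": 0,"rz": -0.445,"jaw": -0.3}]'

```text
clock: 15.8
tcp_pos: [0.5566, -0.4139, 0.0996]
ee_rot: [[0.209, 0.978, -0.002], [0.978, -0.209, 0.002], [0.001, -0.002, -1.0]]
wrist_force: [-0.2, -0.2, -0.2]
width: 0.0301
grasp_force: 0.0
```

Call:
play_rows --motion '[{"tx": 0,"ty": 0,"tz": 0,"rx": 0,"ry": 0,"rz": 0,"jaw": -0.3},{"tx": 0,"ty": 0,"tz": 0.08,"rx": 0,"ry": 0,"rz": 0,"jaw": -0.3},{"tx": 0,"ty": 0,"tz": 0.14,"rx": 0,"ry": 0,"rz": 0,"jaw": -0.3},{"tx": 0,"ty": 0,"tz": 0.14,"rx": 0,"ry": 0,"rz": 0,"jaw": -0.3},{"tx": 0,"ty": 0,"tz": 0.14,"rx": 0,"ry": 0,"rz": 0,"jaw": -1},{"tx": 0,"ty": 0,"tz": 0.14,"rx": 0,"ry": 0,"rz": 0,"jaw": -1},{"tx": 0,"ty": 0,"tz": 0.14,"rx": 0,"ry": 0,"rz": 0,"jaw": -1},{"tx": 0,"ty": 0,"tz": 0.14,"rx": 0,"ry": 0,"rz": 0,"jaw": -1},{"tx": 0,"ty": 0,"tz": 0.07,"rx": 0,"ry": 0,"rz": 0,"jaw": -1},{"tx": 0,"ty": 0,"tz": -0.01,"rx": 0,"ry": 0,"rz": 0,"jaw": -1},{"tx": 0,"ty": 0,"tz": -0.08,"rx": 0,"ry": 0,"rz": 0,"jaw": -1},{"tx": 0,"ty": 0,"tz": -0.08,"rx": 0,"ry": 0,"rz": 0,"jaw": -1}]'

```text
clock: 17.0
tcp_pos: [0.5602, -0.4166, 0.1478]
ee_rot: [[0.207, 0.978, 0.008], [0.978, -0.207, -0.006], [-0.004, 0.009, -1.0]]
wrist_force: [-0.2, -0.6, -1.5]
width: 0.0123
grasp_force: 61.3
```

Call:
play_rows --motion '[{"tx": 0.754,"ty": -0.235,"tz": 0,"rx": 0,"ry": 0,"rz": 0.444,"jaw": -1},{"tx": 0.754,"ty": -0.235,"tz": 0,"rx": 0,"ry": 0,"rz": 0.444,"jaw": -1},{"tx": 0.754,"ty": -0.235,"tz": 0,"rx": 0,"ry": 0,"rz": 0.444,"jaw": -1},{"tx": 0.754,"ty": -0.235,"tz": 0,"rx": 0,"ry": 0,"rz": 0.444,"jaw": -1},{"tx": 0.754,"ty": -0.235,"tz": 0,"rx": 0,"ry": 0,"rz": 0.444,"jaw": -1},{"tx": 0.754,"ty": -0.235,"tz": 0,"rx": 0,"ry": 0,"rz": 0.444,"jaw": -1},{"tx": 0.754,"ty": -0.235,"tz": 0,"rx": 0,"ry": 0,"rz": 0.444,"jaw": -1},{"tx": 0.754,"ty": -0.235,"tz": 0,"rx": 0,"ry": 0,"rz": 0.444,"jaw": -1},{"tx": 0.754,"ty": -0.235,"tz": 0,"rx": 0,"ry": 0,"rz": 0.444,"jaw": -1},{"tx": 0.754,"ty": -0.235,"tz": 0,"rx": 0,"ry": 0,"rz": 0.444,"jaw": -1},{"tx": 0.754,"ty": -0.235,"tz": 0,"rx": 0,"ry": 0,"rz": 0.444,"jaw": -1},{"tx": 0.754,"ty": -0.235,"tz": 0,"rx": 0,"ry": 0,"rz": 0.444,"jaw": -1}]'

```text
clock: 18.2
tcp_pos: [0.5201, -0.0214, 0.1411]
ee_rot: [[1.0, -0.03, -0.0], [-0.03, -1.0, -0.0], [-0.0, 0.0, -1.0]]
wrist_force: [0.4, -0.2, -1.9]
width: 0.0124
grasp_force: 61.2
```

Call:
play_rows --motion '[{"tx": 0,"ty": 0,"tz": 0.07,"rx": 0,"ry": 0,"rz": 0,"jaw": -1},{"tx": 0,"ty": 0,"tz": 0.12,"rx": 0,"ry": 0,"rz": 0,"jaw": -1},{"tx": 0,"ty": 0,"tz": 0.139,"rx": 0,"ry": 0,"rz": 0,"jaw": -1},{"tx": 0,"ty": 0,"tz": 0.139,"rx": 0,"ry": 0,"rz": 0,"jaw": -1},{"tx": 0,"ty": 0,"tz": 0.139,"rx": 0,"ry": 0,"rz": 0,"jaw": -0.4},{"tx": 0,"ty": 0,"tz": 0.139,"rx": 0,"ry": 0,"rz": 0,"jaw": -0.4},{"tx": 0,"ty": 0,"tz": 0.139,"rx": 0,"ry": 0,"rz": 0,"jaw": -0.4},{"tx": 0,"ty": 0,"tz": 0.07,"rx": 0,"ry": 0,"rz": 0,"jaw": -0.4},{"tx": 0,"ty": 0,"tz": 0,"rx": 0,"ry": 0,"rz": 0,"jaw": -0.4},{"tx": -0.18,"ty": 0,"tz": 0,"rx": 0,"ry": 0,"rz": 0,"jaw": 0.2},{"tx": -0.18,"ty": 0,"tz": 0,"rx": 0,"ry": 0,"rz": 0,"jaw": 0.2},{"tx": -0.18,"ty": 0,"tz": 0,"rx": 0,"ry": 0,"rz": 0,"jaw": 0.2}]'

```text
clock: 19.4
tcp_pos: [0.4241, -0.018, 0.1409]
ee_rot: [[0.999, -0.032, -0.006], [-0.032, -0.999, 0.0], [-0.006, -0.0, -1.0]]
wrist_force: [-0.4, -0.2, 0.3]
width: 0.0515
grasp_force: 0.0
```

```bash
python3 - <<'E'
from plan import *
from blue import blobs
plan([[(.4307,-.0132,.1,-2,.2),(.4307,-.0132,.040,-2,-1)]])
im=snapshot("scene")[:,:,::-1][110:300,190:390]; cv2.imwrite("pics/s8v.png",cv2.resize(im,None,fx=3,fy=3,interpolation=cv2.INTER_CUBIC))
for t in np.arange(.03,.3901,.03): print("%.2f tx %.3f tz %.3f ry %.3f"%(t,(.29*(1-np.cos(t))+.004*np.sin(t))*2,-(.29*np.sin(t)-.004*(1-np.cos(t)))*2,-t/np.pi))
E
```

```text
clock 19.4 at [ 0.4241 -0.018   0.1409] phi -1.8 w 0.052 F [-0.4 -0.2  0.3]
  tx 0.013 ty -0.010 tz 0.082 rz 0.001 jaw 0.2  rows 1
  tx 0.013 ty -0.010 tz 0.202 rz 0.001 jaw -1  rows 2
  --
0.03 tx 0.001 tz -0.017 ry -0.010
0.06 tx 0.002 tz -0.035 ry -0.019
0.09 tx 0.003 tz -0.052 ry -0.029
0.12 tx 0.005 tz -0.069 ry -0.038
0.15 tx 0.008 tz -0.087 ry -0.048
0.18 tx 0.011 tz -0.104 ry -0.057
0.21 tx 0.014 tz -0.121 ry -0.067
0.24 tx 0.019 tz -0.138 ry -0.076
0.27 tx 0.023 tz -0.154 ry -0.086
0.30 tx 0.028 tz -0.171 ry -0.095
0.33 tx 0.034 tz -0.188 ry -0.105
0.36 tx 0.040 tz -0.204 ry -0.115
0.39 tx 0.047 tz -0.220 ry -0.124
```

View pics/s8v.png

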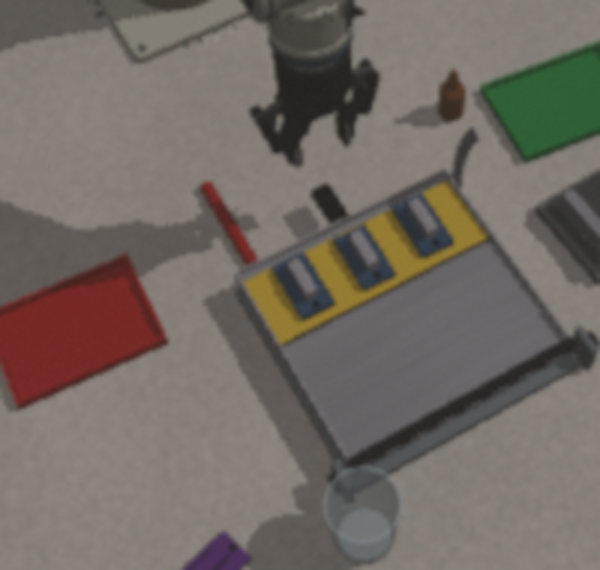

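All three plates lie flat on the band at (303,285), (363,257) and (422,222). I'll pinch the handle and lift.

Call:
play_rows --motion '[{"tx": 0.013,"ty": -0.01,"tz": 0.08,"rx": 0,"ry": 0,"rz": 0,"jaw": 0.2},{"tx": 0.013,"ty": -0.01,"tz": 0.08,"rx": 0,"ry": 0,"rz": 0,"jaw": 0.2},{"tx": 0.013,"ty": -0.01,"tz": 0.15,"rx": 0,"ry": 0,"rz": 0,"jaw": 0.2},{"tx": 0.013,"ty": -0.01,"tz": 0.2,"rx": 0,"ry": 0,"rz": 0,"jaw": 0.2},{"tx": 0.013,"ty": -0.01,"tz": 0.2,"rx": 0,"ry": 0,"rz": 0,"jaw": 0.2},{"tx": 0.013,"ty": -0.01,"tz": 0.2,"rx": 0,"ry": 0,"rz": 0,"jaw": -1},{"tx": 0.013,"ty": -0.01,"tz": 0.2,"rx": 0,"ry": 0,"rz": 0,"jaw": -1},{"tx": 0.013,"ty": -0.01,"tz": 0.2,"rx": 0,"ry": 0,"rz": 0,"jaw": -1},{"tx": 0.013,"ty": -0.01,"tz": 0.2,"rx": 0,"ry": 0,"rz": 0,"jaw": -1},{"tx": 0.013,"ty": -0.01,"tz": 0.2,"rx": 0,"ry": 0,"rz": 0,"jaw": -1}]'

```text
clock: 20.45
tcp_pos: [0.4378, -0.017, 0.0433]
ee_rot: [[1.0, -0.029, 0.002], [-0.029, -1.0, -0.004], [0.002, 0.004, -1.0]]
wrist_force: [-3.2, -36.3, 3.0]
width: 0.0227
grasp_force: 59.0
```

Call:
play_rows --motion '[{"tx": 0,"ty": 0.004,"tz": 0,"rx": 0,"ry": 0,"rz": 0,"jaw": -1},{"tx": 0,"ty": 0.007,"tz": 0,"rx": 0,"ry": 0,"rz": 0,"jaw": -1},{"tx": 0.001,"ty": 0.007,"tz": -0.017,"rx": 0,"ry": -0.01,"rz": 0,"jaw": -1},{"tx": 0.003,"ty": 0.007,"tz": -0.035,"rx": 0,"ry": -0.019,"rz": 0,"jaw": -1},{"tx": 0.003,"ty": 0.007,"tz": -0.052,"rx": 0,"ry": -0.029,"rz": 0,"jaw": -1}]'

```text
clock: 20.95
tcp_pos: [0.4395, -0.0175, 0.0686]
ee_rot: [[0.996, -0.03, -0.089], [-0.03, -1.0, 0.002], [-0.089, 0.001, -0.996]]
wrist_force: [3.7, -3.3, -11.9]
width: 0.0224
grasp_force: 60.0
```

Call:
play_rows --motion '[{"tx": 0.001,"ty": 0,"tz": -0.017,"rx": 0,"ry": -0.01,"rz": 0,"jaw": -1},{"tx": 0.002,"ty": 0,"tz": -0.034,"rx": 0,"ry": -0.019,"rz": 0,"jaw": -1},{"tx": 0.003,"ty": 0,"tz": -0.051,"rx": 0,"ry": -0.029,"rz": 0,"jaw": -1},{"tx": 0.005,"ty": 0,"tz": -0.068,"rx": 0,"ry": -0.038,"rz": 0,"jaw": -1},{"tx": 0.008,"ty": 0,"tz": -0.085,"rx": 0,"ry": -0.048,"rz": 0,"jaw": -1},{"tx": 0.011,"ty": 0,"tz": -0.102,"rx": 0,"ry": -0.057,"rz": 0,"jaw": -1},{"tx": 0.014,"ty": 0,"tz": -0.119,"rx": 0,"ry": -0.067,"rz": 0,"jaw": -1},{"tx": 0.018,"ty": 0,"tz": -0.135,"rx": 0,"ry": -0.076,"rz": 0,"jaw": -1},{"tx": 0.022,"ty": 0,"tz": -0.152,"rx": 0,"ry": -0.086,"rz": 0,"jaw": -1},{"tx": 0.026,"ty": 0,"tz": -0.166,"rx": 0,"ry": -0.094,"rz": 0,"jaw": -1},{"tx": 0.026,"ty": 0,"tz": -0.166,"rx": 0,"ry": -0.094,"rz": 0,"jaw": -1},{"tx": 0.026,"ty": 0,"tz": -0.166,"rx": 0,"ry": -0.094,"rz": 0,"jaw": -1}]'

```text
clock: 22.15
tcp_pos: [0.4611, -0.0179, 0.1501]
ee_rot: [[0.928, -0.031, -0.371], [-0.029, -1.0, 0.011], [-0.371, 0.0, -0.929]]
wrist_force: [6.6, -1.5, 1.5]
width: 0.0224
grasp_force: 62.5
```

```bash
python3 - <<'E'
from h import *
im=snapshot("scene")[:,:,::-1][110:300,190:390]; cv2.imwrite("pics/s9v.png",cv2.resize(im,None,fx=3,fy=3,interpolation=cv2.INTER_CUBIC))
E
```

```text
(no output)
```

View pics/s9v.png

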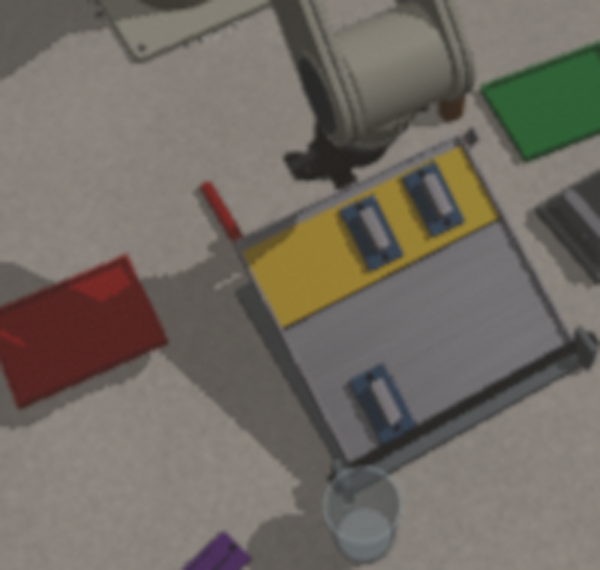

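The plane is at its stop (tilt 0.38). One plate, at (383,403), slid to the foot; the two at (370,232) and (433,200) stuck. I'll hold, then lower.

Call:
play_rows --motion '[{"tx": 0,"ty": 0,"tz": -0.004,"rx": 0,"ry": 0,"rz": 0,"jaw": -1},{"tx": 0,"ty": 0,"tz": -0.004,"rx": 0,"ry": 0,"rz": 0,"jaw": -1},{"tx": 0,"ty": 0,"tz": -0.004,"rx": 0,"ry": 0,"rz": 0,"jaw": -1},{"tx": 0,"ty": 0,"tz": -0.004,"rx": 0,"ry": 0,"rz": 0,"jaw": -1},{"tx": 0,"ty": 0,"tz": -0.004,"rx": 0,"ry": 0,"rz": 0,"jaw": -1},{"tx": 0,"ty": 0,"tz": -0.004,"rx": 0,"ry": 0,"rz": 0,"jaw": -1},{"tx": 0,"ty": 0,"tz": -0.004,"rx": 0,"ry": 0,"rz": 0,"jaw": -1},{"tx": 0,"ty": 0,"tz": 0,"rx": 0,"ry": 0,"rz": 0,"jaw": -1}]'

```text
clock: 23.0
tcp_pos: [0.4609, -0.0179, 0.1496]
ee_rot: [[0.928, -0.031, -0.371], [-0.029, -1.0, 0.011], [-0.371, 0.0, -0.929]]
wrist_force: [6.1, 0.1, 1.8]
width: 0.022
grasp_force: 63.3
```

Call:
play_rows --motion '[{"tx": 0,"ty": 0,"tz": 0.017,"rx": 0,"ry": 0.01,"rz": 0,"jaw": -1},{"tx": 0.001,"ty": 0,"tz": 0.034,"rx": 0,"ry": 0.019,"rz": 0,"jaw": -1},{"tx": 0.002,"ty": 0,"tz": 0.051,"rx": 0,"ry": 0.029,"rz": 0,"jaw": -1},{"tx": 0.004,"ty": 0,"tz": 0.068,"rx": 0,"ry": 0.038,"rz": 0,"jaw": -1},{"tx": 0.006,"ty": 0,"tz": 0.084,"rx": 0,"ry": 0.048,"rz": 0,"jaw": -1},{"tx": 0.008,"ty": 0,"tz": 0.101,"rx": 0,"ry": 0.057,"rz": 0,"jaw": -1},{"tx": 0.011,"ty": 0,"tz": 0.118,"rx": 0,"ry": 0.067,"rz": 0,"jaw": -1},{"tx": 0.014,"ty": 0,"tz": 0.134,"rx": 0,"ry": 0.076,"rz": 0,"jaw": -1},{"tx": 0.018,"ty": 0,"tz": 0.15,"rx": 0,"ry": 0.086,"rz": 0,"jaw": -1},{"tx": 0.023,"ty": 0,"tz": 0.167,"rx": 0,"ry": 0.095,"rz": 0,"jaw": -1},{"tx": 0.028,"ty": 0,"tz": 0.183,"rx": 0,"ry": 0.105,"rz": 0,"jaw": -1},{"tx": 0.034,"ty": 0,"tz": 0.199,"rx": 0,"ry": 0.115,"rz": 0,"jaw": -1}]'

```text
clock: 24.2
tcp_pos: [0.4381, -0.0175, 0.0512]
ee_rot: [[0.999, -0.031, -0.021], [-0.031, -1.0, -0.0], [-0.021, 0.001, -1.0]]
wrist_force: [2.0, -4.2, 2.7]
width: 0.0228
grasp_force: 63.2
```

```bash
python3 - <<'E'
from h import *
s=ctrl.sense(); print(s["tcp_pos"],np.round(s["ee_rot"],3),s["wrist_force"])
E
```

```text
[ 0.43808066 -0.01749103  0.05121816] [[ 0.999 -0.031 -0.021]
 [-0.031 -1.    -0.   ]
 [-0.021  0.001 -1.   ]] [ 2.01827491 -4.24471435  2.68618536]
```

Call:
play_rows --motion '[{"tx": 0,"ty": 0,"tz": 0.01,"rx": 0,"ry": 0.004,"rz": 0,"jaw": -1},{"tx": 0,"ty": 0,"tz": 0.016,"rx": 0,"ry": 0.007,"rz": 0,"jaw": -1},{"tx": 0,"ty": 0,"tz": 0.02,"rx": 0,"ry": 0.007,"rz": 0,"jaw": -1},{"tx": 0,"ty": 0,"tz": 0.022,"rx": 0,"ry": 0.007,"rz": 0,"jaw": -1}]'

```text
clock: 24.6
tcp_pos: [0.4379, -0.0175, 0.0428]
ee_rot: [[1.0, -0.031, 0.0], [-0.031, -1.0, -0.001], [0.0, 0.001, -1.0]]
wrist_force: [-12.0, -4.7, 68.6]
width: 0.0225
grasp_force: 71.2
```

```bash
python3 - <<'E'
from tester import *
fit([(190+x/3,110+y/3) for x,y in((245,258),(463,152),(498,218),(285,328))])
E
```

```text
tester [ 0.5974 -0.0146 -0.0145  0.2672] [ 0.2 -0.7 -1.1 -0.1  0.7  0.5  0.2  0.3]
```

```bash
python3 - <<'E'
from tester import *
for nm,q,o,k in (("s9",((245,258),(463,152),(498,218),(285,328)),(190,110),3),("s1",((258,262),(458,174),(493,227),(298,325)),(180,110),2.85),("s0",((58,303),(328,178),(372,263),(110,393)),(255,115),3.75)):
    px=np.array([(o[0]+x/k,o[1]+y/k) for x,y in q])
    r=least_squares(lambda v:np.ravel([proj("scene",p) for p in pts([.5957,-.019,-.035,v[0]])]-px),[.2]); print(nm,r.x,np.round(r.fun,1))
for t in(.2,.3,.38): print(t,np.round(([proj("scene",p) for p in pts([.5957,-.019,-.035,t])]-np.array([190,110]))*3))
E
```

```text
s9 [0.28251029] [-1.  -1.8 -1.3  0.   0.1  1.1 -1.6 -0.4]
s1 [-0.01228632] [ 1.   0.9 -0.3 -0.6  0.9 -0.3 -1.  -0.3]
s0 [0.21090117] [ 0.1  0.1 -0.4  0.2  1.1 -0.3 -1.1  0. ]
0.2 [[242. 259.]
 [456. 159.]
 [496. 225.]
 [280. 330.]]
0.3 [[242. 252.]
 [460. 151.]
 [499. 221.]
 [280. 326.]]
0.38 [[243. 247.]
 [464. 145.]
 [502. 218.]
 [281. 325.]]
```

```bash
python3 - <<'E'
from tester import *
def run(f,o,k):
    im=cv2.imread(f); hsv=cv2.cvtColor(im,cv2.COLOR_BGR2HSV); m=cv2.inRange(hsv,(15,90,50),(35,255,255))
    # right part only: hull rightmost edge
    best=[]
    for t in np.arange(-.05,.45,.03):
        P=((np.array([proj("scene",p) for p in pts([.5957,-.019,-.035,t])])-o)*k).astype(np.int32)
        q=np.zeros_like(m); cv2.fillPoly(q,[P],255)
        # count yellow outside poly
        best.append((round(t,2),int(((m>0)&(q==0)).sum())))
    ys,xs=np.nonzero(m); print(f,best,"ymin",ys.min(),xs[ys.argmin()],"xmax",xs.max(),ys[xs.argmax()],"xmin",xs.min(),ys[xs.argmin()])
run("pics/s9v.png",np.array([190,110]),3); run("pics/s8v.png",np.array([190,110]),3)
E
```

```text
pics/s9v.png [(np.float64(-0.05), 6655), (np.float64(-0.02), 6078), (np.float64(0.01), 5527), (np.float64(0.04), 4992), (np.float64(0.07), 4417), (np.float64(0.1), 3859), (np.float64(0.13), 3359), (np.float64(0.16), 2800), (np.float64(0.19), 2334), (np.float64(0.22), 1971), (np.float64(0.25), 1418), (np.float64(0.28), 1057), (np.float64(0.31), 769), (np.float64(0.34), 542), (np.float64(0.37), 614), (np.float64(0.4), 698), (np.float64(0.43), 840)] ymin 99 459 xmax 498 214 xmin 244 251
pics/s8v.png [(np.float64(-0.05), 644), (np.float64(-0.02), 605), (np.float64(0.01), 968), (np.float64(0.04), 1390), (np.float64(0.07), 1794), (np.float64(0.1), 2200), (np.float64(0.13), 2563), (np.float64(0.16), 2876), (np.float64(0.19), 3131), (np.float64(0.22), 3278), (np.float64(0.25), 3508), (np.float64(0.28), 3645), (np.float64(0.31), 3779), (np.float64(0.34), 3888), (np.float64(0.37), 4020), (np.float64(0.4), 4078), (np.float64(0.43), 4178)] ymin 181 446 xmax 488 237 xmin 245 281
```

The angle estimate from the image (~0.36) is too close to the limit to trust. I'll lift again until the stop force is clear.

Call:
play_rows --motion '[{"tx": 0.001,"ty": 0,"tz": -0.02,"rx": 0,"ry": -0.01,"rz": 0,"jaw": -1},{"tx": 0.002,"ty": 0,"tz": -0.04,"rx": 0,"ry": -0.019,"rz": 0,"jaw": -1},{"tx": 0.003,"ty": 0,"tz": -0.057,"rx": 0,"ry": -0.029,"rz": 0,"jaw": -1},{"tx": 0.005,"ty": 0,"tz": -0.074,"rx": 0,"ry": -0.038,"rz": 0,"jaw": -1},{"tx": 0.008,"ty": 0,"tz": -0.091,"rx": 0,"ry": -0.048,"rz": 0,"jaw": -1},{"tx": 0.011,"ty": 0,"tz": -0.108,"rx": 0,"ry": -0.057,"rz": 0,"jaw": -1},{"tx": 0.014,"ty": 0,"tz": -0.125,"rx": 0,"ry": -0.067,"rz": 0,"jaw": -1},{"tx": 0.018,"ty": 0,"tz": -0.141,"rx": 0,"ry": -0.076,"rz": 0,"jaw": -1},{"tx": 0.022,"ty": 0,"tz": -0.158,"rx": 0,"ry": -0.086,"rz": 0,"jaw": -1},{"tx": 0.027,"ty": 0,"tz": -0.174,"rx": 0,"ry": -0.095,"rz": 0,"jaw": -1},{"tx": 0.033,"ty": 0,"tz": -0.19,"rx": 0,"ry": -0.105,"rz": 0,"jaw": -1},{"tx": 0.039,"ty": 0,"tz": -0.206,"rx": 0,"ry": -0.115,"rz": 0,"jaw": -1}]'

```text
clock: 25.8
tcp_pos: [0.4579, -0.0179, 0.1424]
ee_rot: [[0.935, -0.031, -0.353], [-0.03, -1.0, 0.011], [-0.353, 0.0, -0.936]]
wrist_force: [6.3, -2.1, -12.7]
width: 0.0226
grasp_force: 61.6
```

Call:
play_rows --motion '[{"tx": 0,"ty": 0,"tz": -0.008,"rx": 0,"ry": -0.006,"rz": 0,"jaw": -1},{"tx": 0,"ty": 0,"tz": -0.012,"rx": 0,"ry": -0.006,"rz": 0,"jaw": -1},{"tx": 0,"ty": 0,"tz": -0.014,"rx": 0,"ry": -0.006,"rz": 0,"jaw": -1},{"tx": 0,"ty": 0,"tz": -0.014,"rx": 0,"ry": -0.006,"rz": 0,"jaw": -1}]'

```text
clock: 26.2
tcp_pos: [0.4604, -0.0179, 0.1485]
ee_rot: [[0.929, -0.032, -0.37], [-0.03, -0.999, 0.012], [-0.37, 0.0, -0.929]]
wrist_force: [7.5, -2.1, -11.6]
width: 0.0226
grasp_force: 61.8
```

Call:
play_rows --motion '[{"tx": 0,"ty": 0,"tz": -0.006,"rx": 0,"ry": -0.003,"rz": 0,"jaw": -1},{"tx": 0,"ty": 0,"tz": -0.008,"rx": 0,"ry": -0.003,"rz": 0,"jaw": -1},{"tx": 0,"ty": 0,"tz": -0.008,"rx": 0,"ry": -0.003,"rz": 0,"jaw": -1},{"tx": 0,"ty": 0,"tz": -0.008,"rx": 0,"ry": -0.003,"rz": 0,"jaw": -1}]'

```text
clock: 26.6
tcp_pos: [0.4613, -0.0179, 0.1507]
ee_rot: [[0.925, -0.032, -0.379], [-0.029, -0.999, 0.012], [-0.379, 0.0, -0.925]]
wrist_force: [7.9, -0.7, -25.7]
width: 0.0228
grasp_force: 63.7
```

Call:
play_rows --motion '[{"tx": 0,"ty": 0,"tz": -0.004,"rx": 0,"ry": 0,"rz": 0,"jaw": -1},{"tx": 0,"ty": 0,"tz": -0.006,"rx": 0,"ry": 0,"rz": 0,"jaw": -1},{"tx": 0,"ty": 0,"tz": -0.006,"rx": 0,"ry": 0,"rz": 0,"jaw": -1},{"tx": 0,"ty": 0,"tz": -0.006,"rx": 0,"ry": 0,"rz": 0,"jaw": -1},{"tx": 0,"ty": 0,"tz": -0.006,"rx": 0,"ry": 0,"rz": 0,"jaw": -1}]'

```text
clock: 27.1
tcp_pos: [0.4613, -0.0179, 0.1508]
ee_rot: [[0.924, -0.032, -0.38], [-0.03, -0.999, 0.012], [-0.381, 0.0, -0.925]]
wrist_force: [8.9, -1.2, -49.6]
width: 0.0221
grasp_force: 61.7
```

The stop is clearly felt (50 N at the same height as before), so the first lift reached it too. Lowering again.

Call:
play_rows --motion '[{"tx": 0,"ty": 0,"tz": 0.022,"rx": 0,"ry": 0.01,"rz": 0,"jaw": -1},{"tx": 0.001,"ty": 0,"tz": 0.04,"rx": 0,"ry": 0.021,"rz": 0,"jaw": -1},{"tx": 0.002,"ty": 0,"tz": 0.058,"rx": 0,"ry": 0.031,"rz": 0,"jaw": -1},{"tx": 0.004,"ty": 0,"tz": 0.076,"rx": 0,"ry": 0.041,"rz": 0,"jaw": -1},{"tx": 0.007,"ty": 0,"tz": 0.094,"rx": 0,"ry": 0.052,"rz": 0,"jaw": -1},{"tx": 0.01,"ty": 0,"tz": 0.112,"rx": 0,"ry": 0.062,"rz": 0,"jaw": -1},{"tx": 0.013,"ty": 0,"tz": 0.13,"rx": 0,"ry": 0.072,"rz": 0,"jaw": -1},{"tx": 0.017,"ty": 0,"tz": 0.148,"rx": 0,"ry": 0.083,"rz": 0,"jaw": -1},{"tx": 0.021,"ty": 0,"tz": 0.165,"rx": 0,"ry": 0.093,"rz": 0,"jaw": -1},{"tx": 0.026,"ty": 0,"tz": 0.182,"rx": 0,"ry": 0.103,"rz": 0,"jaw": -1},{"tx": 0.032,"ty": 0,"tz": 0.199,"rx": 0,"ry": 0.114,"rz": 0,"jaw": -1},{"tx": 0.038,"ty": 0,"tz": 0.214,"rx": 0,"ry": 0.124,"rz": 0,"jaw": -1}]'

```text
clock: 28.3
tcp_pos: [0.4379, -0.0175, 0.0496]
ee_rot: [[1.0, -0.031, -0.002], [-0.031, -1.0, -0.001], [-0.002, 0.001, -1.0]]
wrist_force: [1.4, -6.0, 1.5]
width: 0.0221
grasp_force: 67.3
```

Call:
play_rows --motion '[{"tx": 0,"ty": 0,"tz": 0.003,"rx": 0,"ry": 0,"rz": 0,"jaw": -1},{"tx": 0,"ty": 0,"tz": 0.005,"rx": 0,"ry": 0,"rz": 0,"jaw": -1},{"tx": 0,"ty": 0,"tz": 0.005,"rx": 0,"ry": 0,"rz": 0,"jaw": -1}]'

```text
clock: 28.6
tcp_pos: [0.4379, -0.0175, 0.0471]
ee_rot: [[0.999, -0.032, -0.003], [-0.032, -1.0, -0.0], [-0.003, 0.001, -1.0]]
wrist_force: [1.8, -5.5, -2.7]
width: 0.0223
grasp_force: 66.8
```

Press to the bottom, then release and rise above the handle.

Call:
play_rows --motion '[{"tx": 0,"ty": 0,"tz": 0.005,"rx": 0,"ry": 0,"rz": 0,"jaw": -1},{"tx": 0,"ty": 0,"tz": 0.009,"rx": 0,"ry": 0,"rz": 0,"jaw": -1},{"tx": 0,"ty": 0,"tz": 0.012,"rx": 0,"ry": 0,"rz": 0,"jaw": -1},{"tx": 0,"ty": 0,"tz": 0.013,"rx": 0,"ry": 0,"rz": 0,"jaw": -1}]'

```text
clock: 29.0
tcp_pos: [0.4379, -0.0175, 0.043]
ee_rot: [[0.999, -0.032, -0.003], [-0.032, -1.0, -0.0], [-0.003, 0.001, -1.0]]
wrist_force: [-9.5, -4.9, 52.0]
width: 0.0223
grasp_force: 73.3
```

Call:
play_rows --motion '[{"tx": 0,"ty": 0,"tz": 0,"rx": 0,"ry": 0,"rz": 0,"jaw": 0.3},{"tx": 0,"ty": 0,"tz": 0,"rx": 0,"ry": 0,"rz": 0,"jaw": 0.3},{"tx": 0,"ty": 0,"tz": -0.01,"rx": 0,"ry": 0,"rz": 0,"jaw": 0.3},{"tx": 0,"ty": 0,"tz": -0.08,"rx": 0,"ry": 0,"rz": 0,"jaw": 0.2},{"tx": -0.06,"ty": 0,"tz": -0.2,"rx": 0,"ry": 0,"rz": 0,"jaw": -0.3},{"tx": -0.06,"ty": 0,"tz": -0.26,"rx": 0,"ry": 0,"rz": 0,"jaw": -0.3},{"tx": -0.06,"ty": 0,"tz": -0.26,"rx": 0,"ry": 0,"rz": 0,"jaw": -0.3},{"tx": -0.06,"ty": 0,"tz": -0.26,"rx": 0,"ry": 0,"rz": 0,"jaw": -0.3}]'

```text
clock: 29.8
tcp_pos: [0.4091, -0.0161, 0.1713]
ee_rot: [[0.999, -0.033, -0.0], [-0.033, -0.999, 0.0], [-0.0, -0.0, -1.0]]
wrist_force: [0.1, 0.5, 0.5]
width: 0.03
grasp_force: 0.0
```

```bash
python3 - <<'E'
from h import *
s=ctrl.sense(); print(s["tcp_pos"],s["clock"])
im=snapshot("scene")[:,:,::-1]; cv2.imwrite("pics/s10.png",im); cv2.imwrite("pics/s10v.png",cv2.resize(im[120:280,270:460],None,fx=3.7,fy=3.7,interpolation=cv2.INTER_CUBIC))
E
```

```text
[ 0.40910068 -0.0160738   0.17134982] 29.8
```

View pics/s10v.png

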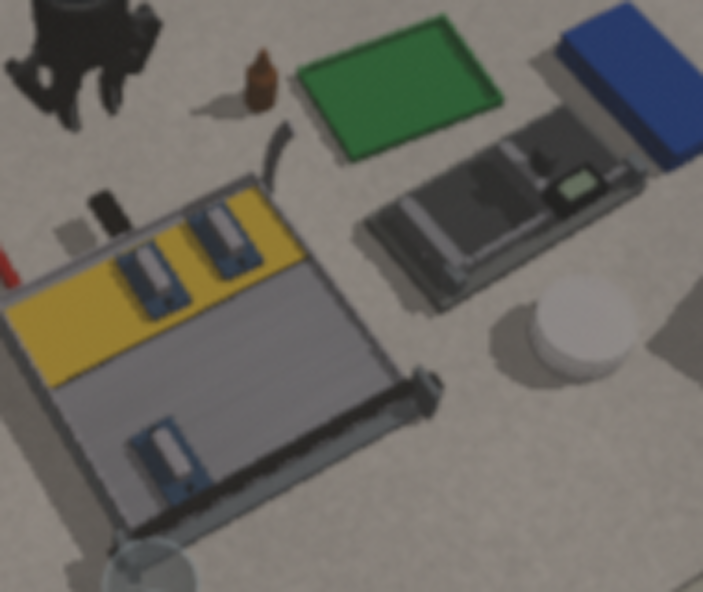

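The plane is level again. The slid plate's rib is at (174,451), and the stuck plates' ribs are at (156,266) and (225,228). I need one close view of the caliper from both cameras.

```bash
python3 - <<'E'
from fit import *
o=lambda q:[(270+x/3.7,120+y/3.7) for x,y in q]
for n,q in(("foot",[(155,430),(172,425),(193,472),(177,478)]),("mid",[(138,247),(155,243),(174,285),(158,292)]),("right",[(205,208),(222,205),(245,248),(227,252)])): print(n,*rect(o(q),.068,0,0))
print("cal",*rect(o([(365,222),(565,105),(645,180),(440,310)]),.016,0,0))
a=cv2.imread("pics/s10.png")[140:210,362:450]; b=snapshot("side")[:,:,::-1][245:330,258:322]
a=cv2.resize(a,None,fx=5,fy=5,interpolation=cv2.INTER_CUBIC); b=cv2.resize(b,None,fx=5,fy=5,interpolation=cv2.INTER_CUBIC)
out=np.zeros((430,a.shape[1]+b.shape[1]+10,3),np.uint8); out[:a.shape[0],:a.shape[1]]=a; out[:b.shape[0],a.shape[1]+10:]=b; cv2.imwrite("pics/cal.png",out); print(a.shape,b.shape)
E
```

```text
foot [ 0.6807 -0.0968] yaw1.373 [15. 45. 14. 46.]
mid [ 0.522  -0.0199] yaw1.397 [16. 46. 16. 49.]
right [0.5191 0.0524] yaw1.258 [16. 50. 16. 50.]
cal [0.6038 0.3127] yaw1.620 [246. 110. 251. 113.]
(350, 440, 3) (425, 320, 3)
```

View pics/cal.png

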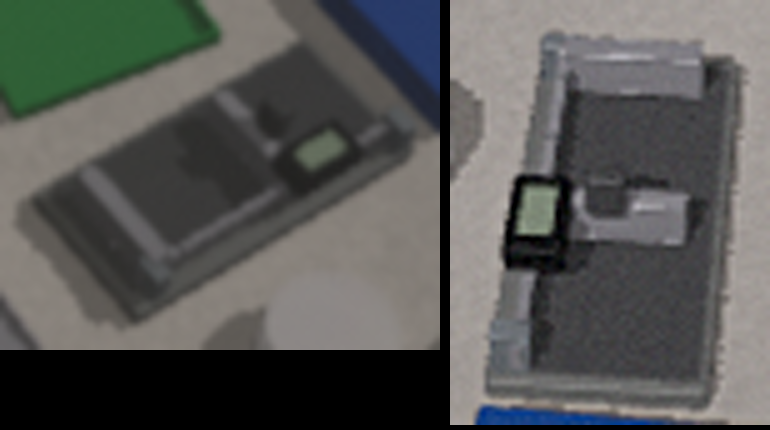

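```bash
python3 - <<'E'
from fit import *
S=lambda p,z:at("side",258+(p[0]-450)/5,245+p[1]/5,z)[:2].round(4)
C=lambda p,z:at("scene",362+p[0]/5,140+p[1]/5,z)[:2].round(4)
print("base side",[S(p,.016) for p in((545,38),(740,62),(712,385),(487,372))])
print("base scene",[C(p,.016) for p in((35,200),(300,42),(405,135),(135,310))])
print("fixface foot side",S((580,91),.016),S((703,98),.016),"top edge",S((575,55),.048),S((702,62),.048))
print("fixjaw top scene L",C((80,172),.048),C((152,255),.048)," R",C((100,165),.048),C((175,243),.048))
print("slide scene L",C((217,97),.048),C((280,155),.048),"R",C((236,92),.048))
print("slide side top -y",S((580,190),.048),S((688,193),.048),"+y top",S((688,216),.048),"+y foot",S((686,244),.016))
print("grip side",S((607,185),.078),S((607,197),.067),"scene",C((268,108),.078),C((268,120),.067))
E
```

```text
base side [array([0.6654, 0.1886]), array([0.5455, 0.1956]), array([0.5354, 0.4365]), array([0.6553, 0.4413])]
base scene [array([0.5543, 0.1876]), array([0.5417, 0.43  ]), array([0.6446, 0.442 ]), array([0.6609, 0.1949])]
fixface foot side [0.6375 0.2305] [0.5642 0.228 ] top edge [0.6392 0.2327] [0.5646 0.23  ]
fixjaw top scene L [0.5668 0.2119] [0.6452 0.2144]  R [0.5692 0.2269] [0.6456 0.233 ]
slide scene L [0.565  0.3295] [0.6261 0.3366] R [0.5685 0.3434]
slide side top -y [0.6204 0.3367] [0.5606 0.3322] +y top [0.5586 0.3489] +y foot [0.5607 0.3413]
grip side [0.6015 0.3584] [0.6019 0.3571] scene [0.6045 0.3354] [0.6074 0.336 ]
```

```bash
python3 - <<'E'
from plan import *
print("beaker",at("scene",310,280,.045)[:2])
plan([[(.681,-.0965,.15,-2,-.3)],[(.681,-.0965,.070,-2,-.3),(.681,-.0965,.17,-2,-1)],[(.59,.2765,.15,92.2,-1)],[(.59,.2765,.047,92.2,-1)]])
E
```

```text
beaker [ 0.76491172 -0.17164079]
clock 29.9 at [ 0.4082 -0.0161  0.1695] phi -1.9 w 0.030 F [0.4 0.2 0.4]
  tx 0.551 ty 0.143 tz 0.039 rz 0.001 jaw -0.3  rows 6
  --
  tx 0.000 ty 0.000 tz 0.160 rz 0.000 jaw -0.3  rows 2
  tx 0.000 ty 0.000 tz -0.040 rz 0.000 jaw -1  rows 2
  --
  tx -0.208 ty -0.739 tz 0.040 rz -0.523 jaw -1  rows 11
  --
  tx 0.000 ty 0.000 tz 0.206 rz -0.000 jaw -1  rows 3
  --
```

Call:
play_rows --motion '[{"tx": 0.551,"ty": 0.143,"tz": 0.039,"rx": 0,"ry": 0,"rz": 0,"jaw": -0.3},{"tx": 0.551,"ty": 0.143,"tz": 0.039,"rx": 0,"ry": 0,"rz": 0,"jaw": -0.3},{"tx": 0.551,"ty": 0.143,"tz": 0.039,"rx": 0,"ry": 0,"rz": 0,"jaw": -0.3},{"tx": 0.551,"ty": 0.143,"tz": 0.039,"rx": 0,"ry": 0,"rz": 0,"jaw": -0.3},{"tx": 0.551,"ty": 0.143,"tz": 0.039,"rx": 0,"ry": 0,"rz": 0,"jaw": -0.3},{"tx": 0.551,"ty": 0.143,"tz": 0.039,"rx": 0,"ry": 0,"rz": 0,"jaw": -0.3},{"tx": 0.551,"ty": 0.143,"tz": 0.039,"rx": 0,"ry": 0,"rz": 0,"jaw": -0.3},{"tx": 0.551,"ty": 0.143,"tz": 0.039,"rx": 0,"ry": 0,"rz": 0,"jaw": -0.3},{"tx": 0.551,"ty": 0.143,"tz": 0.039,"rx": 0,"ry": 0,"rz": 0,"jaw": -0.3}]'

```text
clock: 30.8
tcp_pos: [0.6799, -0.0961, 0.1478]
ee_rot: [[0.999, -0.032, -0.007], [-0.032, -0.999, 0.001], [-0.007, -0.001, -1.0]]
wrist_force: [-0.6, 1.0, -0.5]
width: 0.0298
grasp_force: 0.0
```

Call:
play_rows --motion '[{"tx": 0,"ty": 0,"tz": 0.08,"rx": 0,"ry": 0,"rz": 0,"jaw": -0.3},{"tx": 0,"ty": 0,"tz": 0.14,"rx": 0,"ry": 0,"rz": 0,"jaw": -0.3},{"tx": 0,"ty": 0,"tz": 0.16,"rx": 0,"ry": 0,"rz": 0,"jaw": -0.3},{"tx": 0,"ty": 0,"tz": 0.16,"rx": 0,"ry": 0,"rz": 0,"jaw": -0.3},{"tx": 0,"ty": 0,"tz": 0.16,"rx": 0,"ry": 0,"rz": 0,"jaw": -1},{"tx": 0,"ty": 0,"tz": 0.16,"rx": 0,"ry": 0,"rz": 0,"jaw": -1},{"tx": 0,"ty": 0,"tz": 0.16,"rx": 0,"ry": 0,"rz": 0,"jaw": -1},{"tx": 0,"ty": 0,"tz": 0.16,"rx": 0,"ry": 0,"rz": 0,"jaw": -1},{"tx": 0,"ty": 0,"tz": 0.16,"rx": 0,"ry": 0,"rz": 0,"jaw": -1}]'

```text
clock: 31.7
tcp_pos: [0.6815, -0.0964, 0.0709]
ee_rot: [[0.999, -0.032, -0.003], [-0.032, -0.999, 0.0], [-0.003, -0.0, -1.0]]
wrist_force: [-2.8, 1.7, 6.2]
width: 0.0125
grasp_force: 60.0
```

Call:
play_rows --motion '[{"tx": 0,"ty": 0,"tz": -0.06,"rx": 0,"ry": 0,"rz": 0,"jaw": -1},{"tx": 0,"ty": 0,"tz": -0.14,"rx": 0,"ry": 0,"rz": 0,"jaw": -1},{"tx": 0,"ty": 0,"tz": -0.2,"rx": 0,"ry": 0,"rz": 0,"jaw": -1},{"tx": 0,"ty": 0,"tz": -0.2,"rx": 0,"ry": 0,"rz": 0,"jaw": -1}]'

```text
clock: 32.1
tcp_pos: [0.6852, -0.0971, 0.1754]
ee_rot: [[0.999, -0.032, 0.006], [-0.032, -0.999, -0.001], [0.007, 0.001, -1.0]]
wrist_force: [-0.1, -0.1, -0.8]
width: 0.0123
grasp_force: 59.1
```

Call:
play_rows --motion '[{"tx": -0.208,"ty": -0.739,"tz": 0.04,"rx": 0,"ry": 0,"rz": -0.523,"jaw": -1},{"tx": -0.208,"ty": -0.739,"tz": 0.04,"rx": 0,"ry": 0,"rz": -0.523,"jaw": -1},{"tx": -0.208,"ty": -0.739,"tz": 0.04,"rx": 0,"ry": 0,"rz": -0.523,"jaw": -1},{"tx": -0.208,"ty": -0.739,"tz": 0.04,"rx": 0,"ry": 0,"rz": -0.523,"jaw": -1},{"tx": -0.208,"ty": -0.739,"tz": 0.04,"rx": 0,"ry": 0,"rz": -0.523,"jaw": -1},{"tx": -0.208,"ty": -0.739,"tz": 0.04,"rx": 0,"ry": 0,"rz": -0.523,"jaw": -1},{"tx": -0.208,"ty": -0.739,"tz": 0.04,"rx": 0,"ry": 0,"rz": -0.523,"jaw": -1},{"tx": -0.208,"ty": -0.739,"tz": 0.04,"rx": 0,"ry": 0,"rz": -0.523,"jaw": -1},{"tx": -0.208,"ty": -0.739,"tz": 0.04,"rx": 0,"ry": 0,"rz": -0.523,"jaw": -1},{"tx": -0.208,"ty": -0.739,"tz": 0.04,"rx": 0,"ry": 0,"rz": -0.523,"jaw": -1},{"tx": -0.208,"ty": -0.739,"tz": 0.04,"rx": 0,"ry": 0,"rz": -0.523,"jaw": -1},{"tx": -0.208,"ty": -0.739,"tz": 0.04,"rx": 0,"ry": 0,"rz": -0.523,"jaw": -1}]'

```text
clock: 33.3
tcp_pos: [0.5893, 0.2761, 0.1491]
ee_rot: [[-0.041, 0.999, -0.004], [0.999, 0.041, -0.0], [-0.0, -0.004, -1.0]]
wrist_force: [0.3, -0.1, -2.0]
width: 0.0122
grasp_force: 59.0
```

```bash
python3 - <<'E'
from plan import *
plan([[(.59,.2765,.047,92.2,-1)]])
E
```

```text
clock 33.3 at [0.5893 0.2761 0.1491] phi 92.4 w 0.012 F [ 0.3 -0.1 -2. ]
  tx 0.001 ty 0.001 tz 0.204 rz 0.001 jaw -1  rows 3
  --
```

Call:
play_rows --motion '[{"tx": 0,"ty": 0,"tz": 0.08,"rx": 0,"ry": 0,"rz": 0,"jaw": -1},{"tx": 0,"ty": 0,"tz": 0.14,"rx": 0,"ry": 0,"rz": 0,"jaw": -1},{"tx": 0,"ty": 0,"tz": 0.17,"rx": 0,"ry": 0,"rz": 0,"jaw": -1},{"tx": 0,"ty": 0,"tz": 0.19,"rx": 0,"ry": 0,"rz": 0,"jaw": -1},{"tx": 0,"ty": 0,"tz": 0.2,"rx": 0,"ry": 0,"rz": 0,"jaw": -1},{"tx": 0,"ty": 0,"tz": 0.204,"rx": 0,"ry": 0,"rz": 0,"jaw": -1},{"tx": 0,"ty": 0,"tz": 0.204,"rx": 0,"ry": 0,"rz": 0,"jaw": -1}]'

```text
clock: 34.0
tcp_pos: [0.5902, 0.2764, 0.0489]
ee_rot: [[-0.039, 0.999, -0.002], [0.999, 0.039, 0.001], [0.001, -0.002, -1.0]]
wrist_force: [0.4, -0.1, -1.0]
width: 0.0126
grasp_force: 59.1
```

Call:
play_rows --motion '[{"tx": 0,"ty": 0,"tz": 0.003,"rx": 0,"ry": 0,"rz": 0,"jaw": -1},{"tx": 0,"ty": 0,"tz": 0.004,"rx": 0,"ry": 0,"rz": 0,"jaw": -1},{"tx": 0,"ty": 0,"tz": 0.004,"rx": 0,"ry": 0,"rz": 0,"jaw": -0.4},{"tx": 0,"ty": 0,"tz": 0.004,"rx": 0,"ry": 0,"rz": 0,"jaw": -0.4},{"tx": 0,"ty": 0,"tz": 0.004,"rx": 0,"ry": 0,"rz": 0,"jaw": -0.4},{"tx": 0,"ty": 0,"tz": -0.04,"rx": 0,"ry": 0,"rz": 0,"jaw": -0.4},{"tx": 0,"ty": 0,"tz": -0.13,"rx": 0,"ry": 0,"rz": 0,"jaw": -0.4},{"tx": 0,"ty": 0,"tz": -0.21,"rx": 0,"ry": 0,"rz": 0,"jaw": 0},{"tx": 0,"ty": 0,"tz": -0.21,"rx": 0,"ry": 0,"rz": 0,"jaw": 0},{"tx": 0,"ty": 0,"tz": -0.21,"rx": 0,"ry": 0,"rz": 0,"jaw": 0}]'

```text
clock: 35.0
tcp_pos: [0.5905, 0.2764, 0.1545]
ee_rot: [[-0.04, 0.999, -0.001], [0.999, 0.04, 0.001], [0.001, -0.001, -1.0]]
wrist_force: [0.2, -0.8, -0.7]
width: 0.0427
grasp_force: 0.0
```

```bash
python3 - <<'E'
from plan import *
plan([[(.6035,.341,.13,182.2,0)],[(.6035,.341,.07,182.2,0)]])
cv2.imwrite("pics/sd.png",snapshot("side")[:,:,::-1]); cv2.imwrite("pics/sc.png",snapshot("scene")[:,:,::-1])
from blue import blobs
im=cv2.imread("pics/sd.png"); hsv=cv2.cvtColor(im,cv2.COLOR_BGR2HSV); m=cv2.inRange(hsv,(98,60,25),(120,200,160)); m[:240]=0; m[335:]=0; m[:,:255]=0; m[:,325:]=0
ys,xs=np.nonzero(m); print(len(xs), xs.min(),xs.max(),ys.min(),ys.max()) if len(xs) else print("none")
for v in(ys.min(),ys.max()): print(at("side",np.median(xs),v,.026)[:2])
for u in(xs.min(),xs.max()): print(at("side",u,np.median(ys),.026)[:2])
E
```

```text
clock 35.0 at [0.5905 0.2764 0.1545] phi 92.3 w 0.043 F [ 0.2 -0.8 -0.7]
  tx 0.128 ty 0.031 tz 0.049 rz -0.500 jaw 0  rows 11
  --
  tx 0.000 ty 0.000 tz 0.120 rz -0.000 jaw 0  rows 2
  --
249 262 324 242 334
[0.60964952 0.14582875]
[0.56453347 0.48596591]
[0.68854442 0.3090486 ]
[0.51292016 0.28919249]
```

Call:
play_rows --motion '[{"tx": 0.128,"ty": 0.031,"tz": 0.049,"rx": 0,"ry": 0,"rz": -0.5,"jaw": 0},{"tx": 0.128,"ty": 0.031,"tz": 0.049,"rx": 0,"ry": 0,"rz": -0.5,"jaw": 0},{"tx": 0.128,"ty": 0.031,"tz": 0.049,"rx": 0,"ry": 0,"rz": -0.5,"jaw": 0},{"tx": 0.128,"ty": 0.031,"tz": 0.049,"rx": 0,"ry": 0,"rz": -0.5,"jaw": 0},{"tx": 0.128,"ty": 0.031,"tz": 0.049,"rx": 0,"ry": 0,"rz": -0.5,"jaw": 0},{"tx": 0.128,"ty": 0.031,"tz": 0.049,"rx": 0,"ry": 0,"rz": -0.5,"jaw": 0},{"tx": 0.128,"ty": 0.031,"tz": 0.049,"rx": 0,"ry": 0,"rz": -0.5,"jaw": 0},{"tx": 0.128,"ty": 0.031,"tz": 0.049,"rx": 0,"ry": 0,"rz": -0.5,"jaw": 0},{"tx": 0.128,"ty": 0.031,"tz": 0.049,"rx": 0,"ry": 0,"rz": -0.5,"jaw": 0},{"tx": 0.128,"ty": 0.031,"tz": 0.049,"rx": 0,"ry": 0,"rz": -0.5,"jaw": 0},{"tx": 0.128,"ty": 0.031,"tz": 0.049,"rx": 0,"ry": 0,"rz": -0.5,"jaw": 0},{"tx": 0.128,"ty": 0.031,"tz": 0.049,"rx": 0,"ry": 0,"rz": -0.5,"jaw": 0}]'

```text
clock: 36.3
tcp_pos: [0.6017, 0.3401, 0.1265]
ee_rot: [[-0.999, -0.04, -0.006], [-0.04, 0.999, -0.002], [0.006, -0.001, -1.0]]
wrist_force: [0.4, 0.8, -1.2]
width: 0.0429
grasp_force: 0.0
```

Call:
play_rows --motion '[{"tx": 0,"ty": 0,"tz": 0.04,"rx": 0,"ry": 0,"rz": 0,"jaw": 0},{"tx": 0,"ty": 0,"tz": 0.08,"rx": 0,"ry": 0,"rz": 0,"jaw": 0},{"tx": 0,"ty": 0,"tz": 0.11,"rx": 0,"ry": 0,"rz": 0,"jaw": 0},{"tx": 0,"ty": 0,"tz": 0.12,"rx": 0,"ry": 0,"rz": 0,"jaw": 0},{"tx": 0,"ty": 0,"tz": 0.12,"rx": 0,"ry": 0,"rz": 0,"jaw": -1},{"tx": 0,"ty": 0,"tz": 0.12,"rx": 0,"ry": 0,"rz": 0,"jaw": -1},{"tx": 0,"ty": 0,"tz": 0.12,"rx": 0,"ry": 0,"rz": 0,"jaw": -1},{"tx": 0,"ty": 0,"tz": 0.12,"rx": 0,"ry": 0,"rz": 0,"jaw": -1}]'

```text
clock: 37.1
tcp_pos: [0.6027, 0.3411, 0.0691]
ee_rot: [[-0.999, -0.04, -0.003], [-0.04, 0.999, 0.001], [0.002, 0.001, -1.0]]
wrist_force: [-0.7, 3.1, -3.6]
width: 0.0126
grasp_force: 59.8
```

Call:
play_rows --motion '[{"tx": 0,"ty": -0.012,"tz": 0,"rx": 0,"ry": 0,"rz": 0,"jaw": -1},{"tx": 0,"ty": -0.024,"tz": 0,"rx": 0,"ry": 0,"rz": 0,"jaw": -1},{"tx": 0,"ty": -0.034,"tz": 0,"rx": 0,"ry": 0,"rz": 0,"jaw": -1},{"tx": 0,"ty": -0.044,"tz": 0,"rx": 0,"ry": 0,"rz": 0,"jaw": -1},{"tx": 0,"ty": -0.05,"tz": 0,"rx": 0,"ry": 0,"rz": 0,"jaw": -1},{"tx": 0,"ty": -0.05,"tz": 0,"rx": 0,"ry": 0,"rz": 0,"jaw": -1}]'

```text
clock: 37.7
tcp_pos: [0.6037, 0.3159, 0.069]
ee_rot: [[-0.999, -0.039, -0.003], [-0.039, 0.999, 0.001], [0.003, 0.001, -1.0]]
wrist_force: [-1.7, 4.7, 2.5]
width: 0.0128
grasp_force: 60.7
```

Call:
play_rows --motion '[{"tx": 0,"ty": -0.003,"tz": 0,"rx": 0,"ry": 0,"rz": 0,"jaw": -1},{"tx": 0,"ty": -0.006,"tz": 0,"rx": 0,"ry": 0,"rz": 0,"jaw": -1},{"tx": 0,"ty": -0.008,"tz": 0,"rx": 0,"ry": 0,"rz": 0,"jaw": -1},{"tx": 0,"ty": -0.008,"tz": 0,"rx": 0,"ry": 0,"rz": 0,"jaw": -1}]'

```text
clock: 38.1
tcp_pos: [0.6037, 0.3156, 0.0691]
ee_rot: [[-0.999, -0.039, -0.001], [-0.039, 0.999, 0.006], [0.001, 0.006, -1.0]]
wrist_force: [-3.6, 20.6, -2.8]
width: 0.013
grasp_force: 60.2
```

Resistance of 20 N comes after 25 mm of travel, earlier than the expected 31–33 mm. I'll use the last view to check from all three cameras.

```bash
python3 - <<'E'
from h import *
a=snapshot("scene")[:,:,::-1][140:215,362:450]; b=snapshot("side")[:,:,::-1][245:330,255:325]; w=snapshot("wrist")[:,:,::-1]
cv2.imwrite("pics/e_w.png",w)
r=lambda i,k:cv2.resize(i,None,fx=k,fy=k,interpolation=cv2.INTER_CUBIC)
a=r(a,3.4);b=r(b,3.4);w=w[60:400,60:580]; w=cv2.resize(w,(500,327))
out=np.zeros((590,800,3),np.uint8); out[:a.shape[0],:a.shape[1]]=a; out[a.shape[0]+5:a.shape[0]+5+b.shape[0],:b.shape[1]]=b; out[:327,300:800]=w
cv2.imwrite("pics/e.png",out)
E
```

```text
(no output)
```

View pics/e.png

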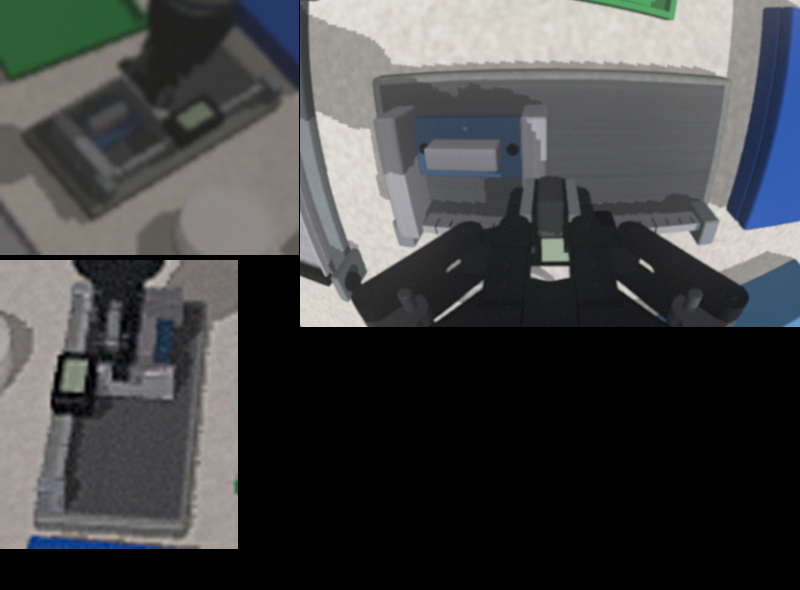

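The wrist view shows the plate flat and straight between the jaws, with its ends at x=415 and x=522 touching both. I'll press a little more, then release and go up.

Call:
play_rows --motion '[{"tx": 0,"ty": -0.001,"tz": 0,"rx": 0,"ry": 0,"rz": 0,"jaw": -1},{"tx": 0,"ty": -0.001,"tz": 0,"rx": 0,"ry": 0,"rz": 0,"jaw": -1},{"tx": 0,"ty": -0.001,"tz": 0,"rx": 0,"ry": 0,"rz": 0,"jaw": -1}]'

```text
clock: 38.55
tcp_pos: [0.6037, 0.3155, 0.0691]
ee_rot: [[-0.999, -0.039, -0.001], [-0.039, 0.999, 0.006], [0.001, 0.006, -1.0]]
wrist_force: [-5.1, 21.5, -3.1]
width: 0.0127
grasp_force: 60.1
```

Call:
play_rows --motion '[{"tx": 0,"ty": 0.001,"tz": 0,"rx": 0,"ry": 0,"rz": 0,"jaw": -0.2},{"tx": 0,"ty": 0.003,"tz": 0,"rx": 0,"ry": 0,"rz": 0,"jaw": -0.2},{"tx": 0,"ty": 0.003,"tz": 0,"rx": 0,"ry": 0,"rz": 0,"jaw": -0.2},{"tx": 0,"ty": 0.003,"tz": -0.06,"rx": 0,"ry": 0,"rz": 0,"jaw": -0.2},{"tx": 0,"ty": 0.003,"tz": -0.15,"rx": 0,"ry": 0,"rz": 0,"jaw": -0.2},{"tx": 0,"ty": 0.003,"tz": -0.2,"rx": 0,"ry": 0,"rz": 0,"jaw": -0.3},{"tx": 0,"ty": 0.003,"tz": -0.2,"rx": 0,"ry": 0,"rz": 0,"jaw": -0.3},{"tx": 0,"ty": 0.003,"tz": -0.2,"rx": 0,"ry": 0,"rz": 0,"jaw": -0.3}]'

```text
clock: 39.35
tcp_pos: [0.6043, 0.3121, 0.1691]
ee_rot: [[-0.999, -0.039, -0.002], [-0.039, 0.999, 0.0], [0.002, 0.0, -1.0]]
wrist_force: [0.1, -1.1, -0.0]
width: 0.0302
grasp_force: 0.0
```

```bash
python3 - <<'E'
from plan import *
from blue import blobs
blobs("s12.png",z=.04)
a=cv2.imread("pics/s10.png").astype(int);b=cv2.imread("pics/s12.png").astype(int)
d=np.abs(a-b).sum(2)[150:280,265:385]; print("diff on plane",[(int(d[y:y+20,x:x+20].max())) for y in range(0,120,20) for x in range(0,120,20)])
plan([[(.521,.0537,.15,178,-.3)],[(.521,.0537,.07,178,-.3)]])
E
```

```text
px [114. 297.] area 139.0 xy 0.5068 -0.6616 size 300 x 152 yaw -33.6
px [ 11. 160.] area 150.0 xy -0.1384 -0.8353 size 105 x 70 yaw -9.2
px [230.  14.] area 569.0 xy -0.4788 0.1467 size 154 x 151 yaw 27.7
px [452.  10.] area 77.5 xy 0.0110 1.0143 size 167 x 20 yaw -51.6
diff on plane [169, 271, 7, 7, 67, 9, 119, 117, 101, 104, 124, 114, 117, 114, 104, 91, 89, 6, 6, 5, 5, 4, 6, 6, 4, 82, 159, 111, 6, 6, 7, 5, 170, 114, 6, 6]
clock 39.4 at [0.6036 0.3119 0.1679] phi -177.7 w 0.030 F [-0.1 -1.9 -1.4]
  tx 0.185 ty -0.509 tz 0.036 rz 0.024 jaw -0.3  rows 6
  --
  tx 0.000 ty 0.000 tz 0.160 rz 0.000 jaw -0.3  rows 2
  --
```

```bash
python3 - <<'E'
from tester import *
def holes(f):
    im=cv2.imread(f); hsv=cv2.cvtColor(im,cv2.COLOR_BGR2HSV)
    y=cv2.inRange(hsv,(15,90,30),(35,255,255))
    P=np.array([proj("scene",p) for p in pts([.5957,-.019,-.035,0])]); 
    q=np.zeros_like(y); cv2.fillPoly(q,[np.int32(P*1)],255)
    m=(q>0)&(y==0); m=cv2.morphologyEx(m.astype(np.uint8),cv2.MORPH_OPEN,np.ones((3,3)))
    n,l,st,c=cv2.connectedComponentsWithStats(m)
    for i in range(1,n):
        if st[i,4]>40: print(f,c[i].round(1),st[i],at("scene",*c[i],.055)[:2].round(4))
    return im
for f in("pics/s10.png","pics/s12.png"): holes(f)
E
```

```text
pics/s10.png [330.3 184.8] [321 176  19  19 223] [0.5219 0.0494]
pics/s10.png [310.6 194.7] [301 184  20  22 250] [ 0.5212 -0.0258]
pics/s12.png [330.6 184.8] [321 176  20  19 228] [0.5225 0.05  ]
pics/s12.png [310.7 194.7] [301 184  20  22 250] [ 0.5213 -0.0257]
```

Call:
play_rows --motion '[{"tx": 0.185,"ty": -0.509,"tz": 0.036,"rx": 0,"ry": 0,"rz": 0.024,"jaw": -0.3},{"tx": 0.185,"ty": -0.509,"tz": 0.036,"rx": 0,"ry": 0,"rz": 0.024,"jaw": -0.3},{"tx": 0.185,"ty": -0.509,"tz": 0.036,"rx": 0,"ry": 0,"rz": 0.024,"jaw": -0.3},{"tx": 0.185,"ty": -0.509,"tz": 0.036,"rx": 0,"ry": 0,"rz": 0.024,"jaw": -0.3},{"tx": 0.185,"ty": -0.509,"tz": 0.036,"rx": 0,"ry": 0,"rz": 0.024,"jaw": -0.3},{"tx": 0.185,"ty": -0.509,"tz": 0.036,"rx": 0,"ry": 0,"rz": 0.024,"jaw": -0.3},{"tx": 0.185,"ty": -0.509,"tz": 0.036,"rx": 0,"ry": 0,"rz": 0.024,"jaw": -0.3},{"tx": 0.185,"ty": -0.509,"tz": 0.036,"rx": 0,"ry": 0,"rz": 0.024,"jaw": -0.3},{"tx": 0.185,"ty": -0.509,"tz": 0.036,"rx": 0,"ry": 0,"rz": 0.024,"jaw": -0.3}]'

```text
clock: 40.3
tcp_pos: [0.5219, 0.0555, 0.1503]
ee_rot: [[-0.999, 0.035, -0.004], [0.035, 0.999, 0.0], [0.004, 0.0, -1.0]]
wrist_force: [0.1, 0.6, 1.0]
width: 0.0298
grasp_force: 0.0
```

Call:
play_rows --motion '[{"tx": 0,"ty": 0,"tz": 0.08,"rx": 0,"ry": 0,"rz": 0,"jaw": -0.3},{"tx": 0,"ty": 0,"tz": 0.14,"rx": 0,"ry": 0,"rz": 0,"jaw": -0.3},{"tx": 0,"ty": 0,"tz": 0.16,"rx": 0,"ry": 0,"rz": 0,"jaw": -0.3},{"tx": 0,"ty": 0,"tz": 0.16,"rx": 0,"ry": 0,"rz": 0,"jaw": -0.3},{"tx": 0,"ty": 0,"tz": 0.16,"rx": 0,"ry": 0,"rz": 0,"jaw": -1},{"tx": 0,"ty": 0,"tz": 0.16,"rx": 0,"ry": 0,"rz": 0,"jaw": -1},{"tx": 0,"ty": 0,"tz": 0.16,"rx": 0,"ry": 0,"rz": 0,"jaw": -1},{"tx": 0,"ty": 0,"tz": 0.16,"rx": 0,"ry": 0,"rz": 0,"jaw": -1},{"tx": 0,"ty": 0,"tz": 0.08,"rx": 0,"ry": 0,"rz": 0,"jaw": -1},{"tx": 0,"ty": 0,"tz": 0,"rx": 0,"ry": 0,"rz": 0,"jaw": -1},{"tx": 0,"ty": 0,"tz": 0,"rx": 0,"ry": 0,"rz": 0,"jaw": -1},{"tx": 0,"ty": 0,"tz": 0,"rx": 0,"ry": 0,"rz": 0,"jaw": -1}]'

```text
clock: 41.5
tcp_pos: [0.5223, 0.0547, 0.152]
ee_rot: [[-0.999, 0.036, -0.0], [0.036, 0.999, 0.0], [0.0, 0.0, -1.0]]
wrist_force: [-0.4, 0.8, -1.0]
width: 0.0122
grasp_force: 59.6
```

```bash
python3 - <<'E'
from plan import *
print(np.round(ctrl.sense()["qpos"],2))
plan([[(.4162,-.3691,.13,176,-1)],[(.4162,-.3691,.035,176,-1),(.4162,-.3691,.15,176,-.3)],[(.521,-.0205,.15,178,-.3)],[(.521,-.0205,.07,178,-.3)],[(.4216,-.2893,.13,176,-1)]])
E
```

```text
[ 0.08  0.42  1.92  0.    0.81 -1.45]
clock 41.5 at [0.5223 0.0547 0.152 ] phi 178.0 w 0.012 F [-0.4  0.8 -1. ]
  tx 0.182 ty -0.855 tz 0.044 rz 0.011 jaw -1  rows 9
  --
  tx 0.000 ty 0.000 tz 0.190 rz 0.000 jaw -1  rows 2
  tx 0.000 ty 0.000 tz -0.040 rz 0.000 jaw -0.3  rows 3
  --
  tx -0.160 ty 0.710 tz 0.000 rz -0.011 jaw -0.3  rows 8
  --
  tx 0.000 ty 0.000 tz 0.160 rz 0.000 jaw -0.3  rows 2
  --
  tx 0.180 ty -0.544 tz -0.120 rz 0.011 jaw -1  rows 6
  --
```

Call:
play_rows --motion '[{"tx": 0.182,"ty": -0.855,"tz": 0.044,"rx": 0,"ry": 0,"rz": 0.011,"jaw": -1},{"tx": 0.182,"ty": -0.855,"tz": 0.044,"rx": 0,"ry": 0,"rz": 0.011,"jaw": -1},{"tx": 0.182,"ty": -0.855,"tz": 0.044,"rx": 0,"ry": 0,"rz": 0.011,"jaw": -1},{"tx": 0.182,"ty": -0.855,"tz": 0.044,"rx": 0,"ry": 0,"rz": 0.011,"jaw": -1},{"tx": 0.182,"ty": -0.855,"tz": 0.044,"rx": 0,"ry": 0,"rz": 0.011,"jaw": -1},{"tx": 0.182,"ty": -0.855,"tz": 0.044,"rx": 0,"ry": 0,"rz": 0.011,"jaw": -1},{"tx": 0.182,"ty": -0.855,"tz": 0.044,"rx": 0,"ry": 0,"rz": 0.011,"jaw": -1},{"tx": 0.182,"ty": -0.855,"tz": 0.044,"rx": 0,"ry": 0,"rz": 0.011,"jaw": -1},{"tx": 0.182,"ty": -0.855,"tz": 0.044,"rx": 0,"ry": 0,"rz": 0.011,"jaw": -1},{"tx": 0.182,"ty": -0.855,"tz": 0.044,"rx": 0,"ry": 0,"rz": 0.011,"jaw": -1},{"tx": 0.182,"ty": -0.855,"tz": 0.044,"rx": 0,"ry": 0,"rz": 0.011,"jaw": -1},{"tx": 0.182,"ty": -0.855,"tz": 0.044,"rx": 0,"ry": 0,"rz": 0.011,"jaw": -1}]'

```text
clock: 42.7
tcp_pos: [0.4149, -0.3679, 0.1281]
ee_rot: [[-0.998, 0.07, -0.005], [0.07, 0.998, 0.002], [0.005, 0.002, -1.0]]
wrist_force: [-0.3, 0.8, -1.4]
width: 0.0122
grasp_force: 59.6
```

Call:
play_rows --motion '[{"tx": 0,"ty": 0,"tz": 0.08,"rx": 0,"ry": 0,"rz": 0,"jaw": -1},{"tx": 0,"ty": 0,"tz": 0.15,"rx": 0,"ry": 0,"rz": 0,"jaw": -1},{"tx": 0,"ty": 0,"tz": 0.18,"rx": 0,"ry": 0,"rz": 0,"jaw": -1},{"tx": 0,"ty": 0,"tz": 0.189,"rx": 0,"ry": 0,"rz": 0,"jaw": -1},{"tx": 0,"ty": 0,"tz": 0.189,"rx": 0,"ry": 0,"rz": 0,"jaw": -1},{"tx": 0,"ty": 0,"tz": 0.189,"rx": 0,"ry": 0,"rz": 0,"jaw": -0.3},{"tx": 0,"ty": 0,"tz": 0.189,"rx": 0,"ry": 0,"rz": 0,"jaw": -0.3},{"tx": 0,"ty": 0,"tz": 0.189,"rx": 0,"ry": 0,"rz": 0,"jaw": -0.3},{"tx": 0,"ty": 0,"tz": 0.12,"rx": 0,"ry": 0,"rz": 0,"jaw": -0.3},{"tx": 0,"ty": 0,"tz": 0.04,"rx": 0,"ry": 0,"rz": 0,"jaw": -0.3},{"tx": 0,"ty": 0,"tz": -0.04,"rx": 0,"ry": 0,"rz": 0,"jaw": -0.3},{"tx": 0,"ty": 0,"tz": -0.04,"rx": 0,"ry": 0,"rz": 0,"jaw": -0.3}]'

```text
clock: 43.9
tcp_pos: [0.4182, -0.3716, 0.1544]
ee_rot: [[-0.998, 0.07, 0.004], [0.07, 0.998, -0.007], [-0.005, -0.006, -1.0]]
wrist_force: [1.1, -0.1, 0.1]
width: 0.0298
grasp_force: 0.0
```

Call:
play_rows --motion '[{"tx": -0.16,"ty": 0.71,"tz": 0,"rx": 0,"ry": 0,"rz": -0.011,"jaw": -0.3},{"tx": -0.16,"ty": 0.71,"tz": 0,"rx": 0,"ry": 0,"rz": -0.011,"jaw": -0.3},{"tx": -0.16,"ty": 0.71,"tz": 0,"rx": 0,"ry": 0,"rz": -0.011,"jaw": -0.3},{"tx": -0.16,"ty": 0.71,"tz": 0,"rx": 0,"ry": 0,"rz": -0.011,"jaw": -0.3},{"tx": -0.16,"ty": 0.71,"tz": 0,"rx": 0,"ry": 0,"rz": -0.011,"jaw": -0.3},{"tx": -0.16,"ty": 0.71,"tz": 0,"rx": 0,"ry": 0,"rz": -0.011,"jaw": -0.3},{"tx": -0.16,"ty": 0.71,"tz": 0,"rx": 0,"ry": 0,"rz": -0.011,"jaw": -0.3},{"tx": -0.16,"ty": 0.71,"tz": 0,"rx": 0,"ry": 0,"rz": -0.011,"jaw": -0.3},{"tx": -0.16,"ty": 0.71,"tz": 0,"rx": 0,"ry": 0,"rz": -0.011,"jaw": -0.3},{"tx": -0.16,"ty": 0.71,"tz": 0,"rx": 0,"ry": 0,"rz": -0.011,"jaw": -0.3},{"tx": -0.16,"ty": 0.71,"tz": 0,"rx": 0,"ry": 0,"rz": -0.011,"jaw": -0.3}]'

```text
clock: 45.0
tcp_pos: [0.5197, -0.0219, 0.1485]
ee_rot: [[-0.999, 0.037, -0.004], [0.037, 0.999, -0.0], [0.004, -0.0, -1.0]]
wrist_force: [0.5, -0.2, 1.1]
width: 0.0296
grasp_force: 0.0
```

```bash
python3 - <<'E'
from plan import *
plan([[(.521,-.0205,.07,178,-.3)],[(.521,-.0205,.15,178,-.3)],[(.4216,-.2893,.13,176,-1)]])
from tester import *
cv2.imwrite("pics/s13.png",snapshot("scene")[:,:,::-1])
im=cv2.imread("pics/s13.png"); hsv=cv2.cvtColor(im,cv2.COLOR_BGR2HSV)
y=cv2.inRange(hsv,(15,90,30),(35,255,255)); P=np.array([proj("scene",p) for p in pts([.5957,-.019,-.035,0])]); q=np.zeros_like(y); cv2.fillPoly(q,[np.int32(P)],255)
m=cv2.morphologyEx(((q>0)&(y==0)).astype(np.uint8),cv2.MORPH_OPEN,np.ones((3,3))); n,l,st,c=cv2.connectedComponentsWithStats(m)
for i in range(1,n):
    if st[i,4]>40: print(c[i].round(1),st[i],at("scene",*c[i],.055)[:2].round(4))
# non-red things in red tray
r=cv2.inRange(hsv,(0,110,25),(8,255,255))|cv2.inRange(hsv,(170,110,25),(180,255,255))
T=np.array([proj("scene",(.4189+a*.998+b*.068,-.3292-a*.068+b*.998,.006)) for a,b in((-.05,-.075),(.05,-.075),(.05,.075),(-.05,.075))]); q=np.zeros_like(y); cv2.fillPoly(q,[np.int32(T)],255)
m=cv2.morphologyEx(((q>0)&(r==0)).astype(np.uint8),cv2.MORPH_OPEN,np.ones((3,3))); n,l,st,c=cv2.connectedComponentsWithStats(m)
for i in range(1,n):
    if st[i,4]>40: print("tray",c[i].round(1),st[i],at("scene",*c[i],.014)[:2].round(4))
E
```

```text
clock 45.0 at [ 0.5197 -0.0219  0.1485] phi 177.9 w 0.030 F [ 0.5 -0.2  1.1]
  tx -0.003 ty 0.003 tz 0.157 rz -0.001 jaw -0.3  rows 2
  --
  tx 0.000 ty 0.000 tz -0.160 rz 0.000 jaw -0.3  rows 2
  --
  tx 0.180 ty -0.544 tz 0.040 rz 0.011 jaw -1  rows 6
  --
[310.6 194.7] [301 184  20  22 249] [ 0.5212 -0.0257]
tray [202.5 223.5] [194 213  18  22 268] [ 0.4116 -0.3684]
```

The first stuck plate is in the red tray at about (0.412, -0.368). Now the second.

Call:
play_rows --motion '[{"tx": 0,"ty": 0,"tz": 0.08,"rx": 0,"ry": 0,"rz": 0,"jaw": -0.3},{"tx": 0,"ty": 0,"tz": 0.14,"rx": 0,"ry": 0,"rz": 0,"jaw": -0.3},{"tx": 0,"ty": 0,"tz": 0.158,"rx": 0,"ry": 0,"rz": 0,"jaw": -0.3},{"tx": 0,"ty": 0,"tz": 0.158,"rx": 0,"ry": 0,"rz": 0,"jaw": -0.3},{"tx": 0,"ty": 0,"tz": 0.158,"rx": 0,"ry": 0,"rz": 0,"jaw": -1},{"tx": 0,"ty": 0,"tz": 0.158,"rx": 0,"ry": 0,"rz": 0,"jaw": -1},{"tx": 0,"ty": 0,"tz": 0.158,"rx": 0,"ry": 0,"rz": 0,"jaw": -1},{"tx": 0,"ty": 0,"tz": 0.158,"rx": 0,"ry": 0,"rz": 0,"jaw": -1},{"tx": 0,"ty": 0,"tz": 0.08,"rx": 0,"ry": 0,"rz": 0,"jaw": -1},{"tx": 0,"ty": 0,"tz": 0,"rx": 0,"ry": 0,"rz": 0,"jaw": -1},{"tx": 0,"ty": 0,"tz": 0,"rx": 0,"ry": 0,"rz": 0,"jaw": -1},{"tx": 0,"ty": 0,"tz": 0,"rx": 0,"ry": 0,"rz": 0,"jaw": -1}]'

```text
clock: 46.25
tcp_pos: [0.5207, -0.0207, 0.1498]
ee_rot: [[-0.999, 0.035, -0.001], [0.035, 0.999, -0.0], [0.001, -0.0, -1.0]]
wrist_force: [0.1, -0.8, -2.2]
width: 0.0125
grasp_force: 59.8
```

Call:
play_rows --motion '[{"tx": 0.18,"ty": -0.544,"tz": 0.04,"rx": 0,"ry": 0,"rz": 0.011,"jaw": -1},{"tx": 0.18,"ty": -0.544,"tz": 0.04,"rx": 0,"ry": 0,"rz": 0.011,"jaw": -1},{"tx": 0.18,"ty": -0.544,"tz": 0.04,"rx": 0,"ry": 0,"rz": 0.011,"jaw": -1},{"tx": 0.18,"ty": -0.544,"tz": 0.04,"rx": 0,"ry": 0,"rz": 0.011,"jaw": -1},{"tx": 0.18,"ty": -0.544,"tz": 0.04,"rx": 0,"ry": 0,"rz": 0.011,"jaw": -1},{"tx": 0.18,"ty": -0.544,"tz": 0.04,"rx": 0,"ry": 0,"rz": 0.011,"jaw": -1},{"tx": 0.18,"ty": -0.544,"tz": 0.04,"rx": 0,"ry": 0,"rz": 0.011,"jaw": -1},{"tx": 0.18,"ty": -0.544,"tz": 0.04,"rx": 0,"ry": 0,"rz": 0.011,"jaw": -1},{"tx": 0.18,"ty": -0.544,"tz": 0.04,"rx": 0,"ry": 0,"rz": 0.011,"jaw": -1},{"tx": 0.18,"ty": -0.544,"tz": 0.04,"rx": 0,"ry": 0,"rz": 0.011,"jaw": -1}]'

```text
clock: 47.25
tcp_pos: [0.4206, -0.2881, 0.1287]
ee_rot: [[-0.998, 0.068, -0.004], [0.068, 0.998, 0.001], [0.004, 0.001, -1.0]]
wrist_force: [-0.9, -0.9, -0.3]
width: 0.012
grasp_force: 59.8
```

Call:
play_rows --motion '[{"tx": 0,"ty": 0,"tz": 0.08,"rx": 0,"ry": 0,"rz": 0,"jaw": -1},{"tx": 0,"ty": 0,"tz": 0.15,"rx": 0,"ry": 0,"rz": 0,"jaw": -1},{"tx": 0,"ty": 0,"tz": 0.18,"rx": 0,"ry": 0,"rz": 0,"jaw": -1},{"tx": 0,"ty": 0,"tz": 0.188,"rx": 0,"ry": 0,"rz": 0,"jaw": -1},{"tx": 0,"ty": 0,"tz": 0.188,"rx": 0,"ry": 0,"rz": 0,"jaw": -1},{"tx": 0,"ty": 0,"tz": 0.188,"rx": 0,"ry": 0,"rz": 0,"jaw": -0.3},{"tx": 0,"ty": 0,"tz": 0.188,"rx": 0,"ry": 0,"rz": 0,"jaw": -0.3},{"tx": 0,"ty": 0,"tz": 0.188,"rx": 0,"ry": 0,"rz": 0,"jaw": -0.3},{"tx": 0,"ty": 0,"tz": 0.12,"rx": 0,"ry": 0,"rz": 0,"jaw": -0.3},{"tx": 0,"ty": 0,"tz": 0.04,"rx": 0,"ry": 0,"rz": 0,"jaw": -0.3},{"tx": 0,"ty": 0,"tz": -0.04,"rx": 0,"ry": 0,"rz": 0,"jaw": -0.3},{"tx": 0,"ty": 0,"tz": -0.1,"rx": 0,"ry": 0,"rz": 0,"jaw": -0.3}]'

```text
clock: 48.45
tcp_pos: [0.4212, -0.2896, 0.1815]
ee_rot: [[-0.998, 0.07, -0.001], [0.07, 0.998, -0.001], [0.001, -0.001, -1.0]]
wrist_force: [0.2, -0.5, -0.3]
width: 0.0298
grasp_force: 0.0
```

```bash
cat > chk.py <<'E'
from tester import *
im=snapshot("scene")[:,:,::-1].copy(); cv2.imwrite("pics/s14.png",im); hsv=cv2.cvtColor(im,cv2.COLOR_BGR2HSV)
def holes(mask,W,z,tag):
    q=np.zeros_like(mask); cv2.fillPoly(q,[np.int32([proj("scene",p) for p in W])],255)
    m=cv2.morphologyEx(((q>0)&(mask==0)).astype(np.uint8),cv2.MORPH_OPEN,np.ones((3,3))); n,l,st,c=cv2.connectedComponentsWithStats(m)
    for i in range(1,n):
        if st[i,4]>30: print(tag,c[i].round(1),st[i],at("scene",*c[i],z)[:2].round(4))
holes(cv2.inRange(hsv,(15,90,30),(35,255,255)),pts([.5957,-.019,-.035,0]),.055,"band")
r=cv2.inRange(hsv,(0,110,25),(8,255,255))|cv2.inRange(hsv,(170,110,25),(180,255,255))
holes(r,[(.4189+a*.998+b*.068,-.3292-a*.068+b*.998,.006) for a,b in((-.05,-.075),(.05,-.075),(.05,.075),(-.05,.075))],.014,"tray")
# change vs reference: caliper region compared with the picture before (s12, after closing)
d=cv2.absdiff(im,cv2.imread("pics/s12.png")).sum(2)
C=np.int32([proj("scene",(x,y,.03)) for x,y in((.545,.2),(.66,.2),(.66,.33),(.545,.33))]); q=np.zeros(d.shape,np.uint8); cv2.fillPoly(q,[C],255)
print("caliper change",d[q>0].max(),d[q>0].mean()); print(ctrl.sense()["clock"])
y=cv2.inRange(hsv,(15,90,30),(35,255,255))
for t in(-.02,0,.02,.04,.06,.1):
    q=np.zeros_like(y); cv2.fillPoly(q,[np.int32([proj("scene",p) for p in pts([.5957,-.019,-.035,t])])],255); y2=y.copy(); y2[:150]=0;y2[260:]=0; y2[:,:260]=0; y2[:,400:]=0
    print(t,int(((y2>0)&(q==0)).sum()),int(((y2==0)&(q>0)).sum()))
E
python3 chk.py
```

```text
tray [225.9 214.6] [217 205  19  21 254] [ 0.4213 -0.2903]
tray [202.5 223.5] [194 213  18  22 267] [ 0.4118 -0.3684]
caliper change 86 3.0403508771929824
48.5
-0.02 61 29
0 61 58
0.02 77 133
0.04 119 184
0.06 158 265
0.1 230 360
```

```bash
python3 - <<'E'
from h import *
cur=snapshot("side")[:,:,::-1]; old=cv2.imread("pics/side0raw.png")
def prof(im,y0,y1):
    g=cv2.cvtColor(np.ascontiguousarray(im),cv2.COLOR_BGR2GRAY).astype(np.float32); out=[]
    for y in np.arange(y0,y1,.001):
        pp=np.array([proj("side",(x,y-.0,.048)) for x in np.linspace(.567,.578,5)],np.float32)
        out.append(cv2.remap(g,pp[:,:1],pp[:,1:],cv2.INTER_LINEAR).mean())
    return np.array(out)
a=prof(old,.325,.365)
for im,n in((old,"old"),(cur,"cur")):
    b=prof(im,.285,.375); c=[np.corrcoef(a,b[k:k+len(a)])[0,1] for k in range(len(b)-len(a)+1)]; k=int(np.argmax(c)); print(n,"y0",.285+.001*k,max(c))
E
```

```text
old y0 0.32499999999999996 0.9999999999999999
cur y0 0.295 0.9959197227771754
```

The sliding jaw moved 30 mm from its start gap of about 102–103 mm, so it is shut on the 72 mm plate. Both stuck plates are in the red tray, the plane is level and the gripper is clear, so I'm handing in.

```bash
python3 -c "
from rig import ctrl
print(ctrl.finish_job())"
```

```text
the job is handed in; nothing more can be done
None
```

I handed the job in at about 49 s, and no verdict came back: of the three plates present, one slid and is shut in the caliper (gap about 72 mm, 21 N while closing), the two that stuck are in the red tray, the green tray is empty because no other plate slid, and the plane is back down level.

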